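# Walk the bench power unit up to its parking stop

## Task

The tall grey power unit is treated as too heavy to carry: walk it forward, away from you, to its wooden parking stop. Take it by its sloping handle, tip it forward onto its two front feet and swing it round one front foot at a time in good strides - left side forward first (pivoting on the right front foot), then right side forward past the left, and so on in turn - never lifting it clear of the bench or letting it topple, and without knocking the two bottles beside it. Finish with both front feet gently against the stop, midway between the two blue marks, all four feet down, and let go.

Things in the scene. Friction and masses are not known exactly. Their poses are not given: they have to be found in the camera images.
- unit: Grey upright box with black trim, loose, 0.5 to 0.95 kg, centre of mass on its middle axis about 100 mm up. Origin: centre of its underside at bench level; x forward (away from the robot at yaw 0; control panel on the -x face), y left, z up. Box 100 (x) x 124 (y) x 150 mm (z 20 to 170) on four ball feet. Handle on top (see grip), on steel arms at y = +-50 mm; open space below its bar.
- grip (a point): Centre of the handle's flat black bar, (0, 0, 240) mm in the unit's frame. The bar is 114 mm long (along y), 36 deep, 14 thick and leans 35 degrees: its depth runs along (-0.574, 0, 0.819) of the unit's frame (up, toward the robot), its thickness along (0.819, 0, 0.574). Fingers come in along (0.574, 0, -0.819) and close across the 14 mm.
- foot_fl: Front left foot of the unit: rubber ball of 14 mm radius; origin at its centre, (45, 52, 14) mm in the unit's frame, 14 mm above the bench when down. Fixed to the unit. Its x axis points diagonally outward, 45 degrees left of the unit's x.
- foot_fr: Front right foot, the same ball; origin at its centre, (45, -52, 14) mm in the unit's frame.
- foot_bl: Rear left foot, the same ball, at (-45, 52, 14) mm in the unit's frame.
- foot_br: Rear right foot, the same ball, at (-45, -52, 14) mm in the unit's frame.
- stop: Light wooden batten fixed to the bench, 26 (x) x 200 (y) x 20 mm high; blue marks across it at y = +-66 mm. Origin: middle of the lower edge of its near face; x forward through the batten, y left, z up. Only the unit's feet reach its face: parked, the front feet centres lie at x = -14, y = +-52 mm in this frame and the unit's x is along the stop's x.
- glue_bottle: Bystander: blue bottle with black cap, 46 x 76 x 196 mm, loose, left of the stop; origin at the centre of its underside.
- red_bottle: Bystander: red bottle, 57 x 56 x 170 mm, loose, right of the stop; origin at the centre of its underside.

How it is judged:
By the outcome, as a careful person would: the job done as asked, in the order asked, and still so for the second after the job is handed in, with the robot touching nothing.
It also fails if it takes over 72 s, if anything falls off the work surface, if the arm or the gripper's body presses on something with over 40 N, if the wrist force passes 120 N, or if a joint passes its speed limit or range.

## Robot

A 6-joint arm with a two-finger parallel gripper is mounted at the origin on a cart in front of the work surface, level with it; the furniture and walls round the work are solid. World frame = base frame: x ahead of the robot, y to its left, z up, the work surface at z = 0. Lengths are in m, angles in degrees, forces in N, time in s.
With the tool pointing down it reaches from about 0.35 to 0.875 m from the base axis. Payload 4.2 kg.
Tool frame: the origin (TCP) lies on the centre line of the jaws, within the pads' length; the fingertips stand 11 mm ahead of it and the grasp point (between the pads) lies 8 mm behind it; z points along the fingers, y is the line along which they close (so a half turn about z gives the same grasp; the last joint's range is limited). The gripper opens to 87 mm and grips with 3 to 60 N. Pads are 19 mm wide; open, the fingers measure 117 mm over their backs; the gripper's body (75 mm by 190 mm) begins 51 mm behind the grasp point.
Start: joints at [-51.303, 22.042, 0.453, 0, -68.411, -14.817], TCP at [0.253, -0.571, 0.234] pointing down, gripper open.
Joint ranges: [-179.83, 179.83], [-69.29, 118.12], [-61.27, 80.66], [-181.25, 117.63], [-171.15, -9.14], [-177.46, 177.46]. Speed limits (degrees/s): [159.86, 159.86, 180, 180, 180, 180].

## Interface

Orientations are given as a 3x3 rotation matrix whose columns are the frame's x, y, z axes.
In Python, from station import r gives the robot as it stands.
- The arm moves only by the tool servo_tool, never from a script. Its argument "commands" is a list that holds one entry, the list of rows, each a list of 7 numbers: the closure, from 0 (fully open) to 1 (shut), then the shift along the tool's x, y, z in mm, then the turn, a rotation vector about the tool's x, y, z in rad. In form: [[[claw, x, y, z, ax, ay, az], ...]]. A call has exactly 5 rows; each row is the pose to reach, as a shift and turn from the pose commanded when the call began, along the tool's axes at that moment; what a row does not reach only later rows make up. A row lasts 1/10 s, in which the tool goes at most 50 mm and 8.59 degrees, less where a joint would pass 70% of its speed; a pose out of reach is approached as far as the arm can. A call with a gripper value outside its range is refused whole. The fingers move at their own pace and stop on an object; the grip force is fixed at half the most. Time passes only in rows, so rows that repeat a pose let the fingers close, or fill a call up. It gives the time, the measured TCP pose, the force, the opening and the grip force at its end, in the units of the state.
- r.sense(): the state, without advancing time (a new reading comes with each control period).
- r.capture(name): name is "scene" or "top" or "wrist"; returns a dict with "pixels" (480x640x3 uint8, red, green, blue), "camera_matrix" (3x3 intrinsics, pixels), "R" (3x3) and "t" (3): a world point X has camera coordinates R X + t. Camera axes: x right, y down, z forward; pixel columns grow to the right and rows downward; lengths in m; the calibration is good to about 2 mm. A picture is of the moment at which its call begins. There is no depth.
- r.finish_job(): hands the job in; it is judged then, once.
The state is a dict: "time_s": time; "joints": joint angles; "joint_velocities": joint speeds; "effort": joint torques, N m; "tcp_pos": TCP position; "ee_rot": TCP orientation; "wrist_force": force on the tool from outside, world axes, zero at the start; "moment": the same for the moment, N m; "gripper_width": opening from 0.0 (shut) to 1.0 (fully open); "gripper_force": force on a finger pad.
Only numpy, scipy, OpenCV 4.12 (cv2) and the standard library are available. Lean on these libraries where they do the work, as an engineer would, in place of code of your own. Each camera call takes 0.05 s, during which the arm holds its last target. There are 200 camera calls.

## Working session

There is one attempt and no reset: what is moved stays moved. The work goes in short steps, Python scripts to look and compute and a tool call to move; the robot and the scene stay as the last step left them, time stands still between calls to the robot, and variables do not carry over. Pictures are saved under pics/ and viewed, at most 10 in all, crops included, and the job is handed in when it is done.

Besides the shell and the picture viewer there is one more tool, called after ">>>" as name([rows], argument=value, ...), one row to a line, values as JSON. servo_tool: Moves the arm, as the interface text tells. Its arguments: {"type":"object","properties":{"commands":{"type":"array","items":{"type":"array","items":{"type":"array","items":{"type":"number"}}}}},"required":["commands"]}

```bash
ls; mkdir -p pics
python3 - <<'E'
from station import r
import cv2,numpy as np
for n in("scene","top"):
    c=r.capture(n); cv2.imwrite(f"pics/{n}0.png",c["pixels"][:,:,::-1]); print(n,c["camera_matrix"].tolist(),c["R"].tolist(),c["t"].tolist())
s=r.sense();print(s["time_s"],s["tcp_pos"],s["ee_rot"])
E
```

```text
pics
scene [[521.9765546088763, 0.0, 319.44572251826753], [0.0, 521.9765546088763, 234.32822733484534], [0.0, 0.0, 1.0]] [[-0.4376316749224653, -0.8989895999626237, 0.017210934419703505], [-0.7277100236705387, 0.34287954356747213, -0.5940300834573834], [0.5281255897549194, -0.272490949871741, -0.8042586920164524]] [0.38660700894606526, 0.5138046285092281, 0.896570262512838]
top [[442.1593201986536, 0.0, 316.70399419885337], [0.0, 442.1593201986536, 236.6001614544907], [0.0, 0.0, 1.0]] [[-0.44754298770357187, -0.8940572781707422, -0.01915352467001046], [-0.6885502309230394, 0.35817981701289603, -0.6305599084785185], [0.5706170814593525, -0.2690145015320412, -0.7759042107839589]] [0.40081000567665737, 0.49018760235330056, 0.6882031959786696]
0.1 [ 0.25285418 -0.57101502  0.23257486] [[-9.14426259e-01 -4.04751552e-01 -8.92950352e-04]
 [-4.04752518e-01  9.14424666e-01  1.71131465e-03]
 [ 1.23878567e-04  1.92629496e-03 -9.99998137e-01]]
```

View pics/scene0.png

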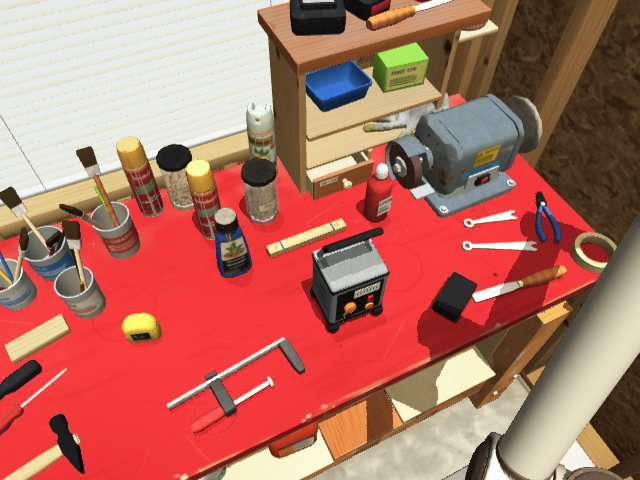

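View pics/top0.png

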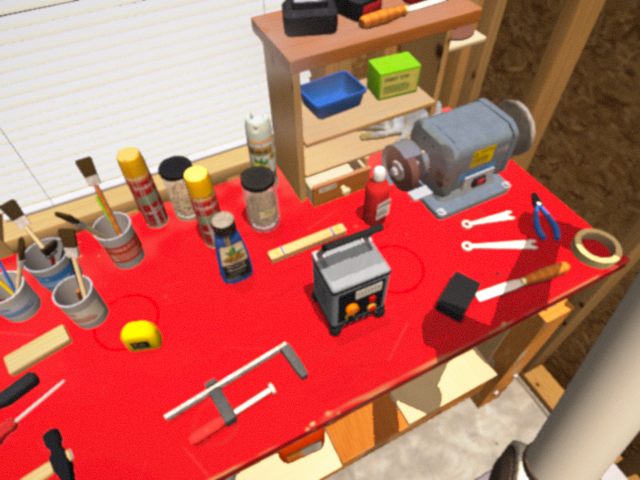

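The unit is at about (350,280) in the scene view, with the batten from (270,248) to (345,228) and the glue and red bottles at (233,250) and (378,195). I'll enlarge that area.

Run:
```python
import cv2
i=cv2.imread("pics/scene0.png")[160:340,205:415]
cv2.imwrite("pics/crop0.png",cv2.resize(i,None,fx=3.333,fy=3.333,interpolation=cv2.INTER_CUBIC)[:600,:700])
```

```text
(no output)
```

View pics/crop0.png

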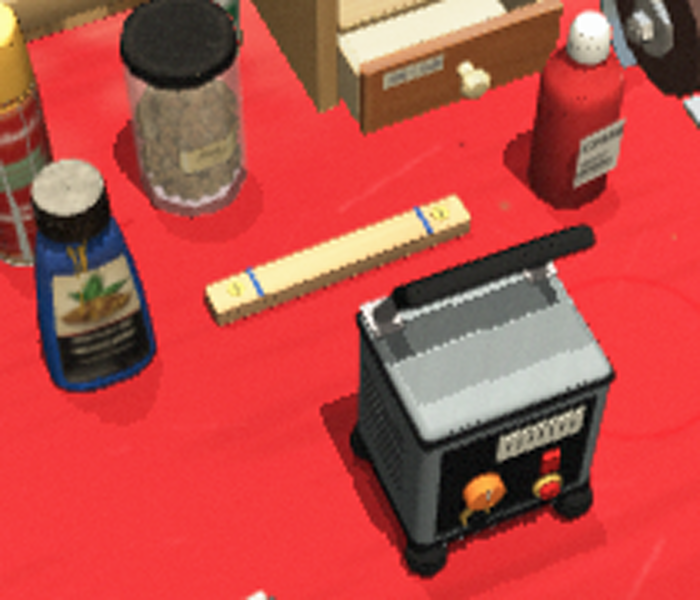

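The crop shows the batten, the unit's near face with three feet, and the handle bar from (400,293) to (592,237). I'll fit the poses to these points.

```bash
cat > v.py <<'E'
import numpy as np
from scipy.optimize import least_squares
def proj(c,X):
    p=np.asarray(X)@np.array(c["R"]).T+np.array(c["t"]); q=p@np.array(c["camera_matrix"]).T
    return q[:,:2]/q[:,2:]
def fit(c,model,px,x0):
    M=np.array(model,float)/1000
    def f(v):
        a=v[2];R=np.array([[np.cos(a),-np.sin(a),0],[np.sin(a),np.cos(a),0],[0,0,1]])
        return (proj(c,M@R.T+[v[0],v[1],0])-px).ravel()
    s=least_squares(f,x0,loss='soft_l1'); return s.x,s.fun.reshape(-1,2)
E
python3 - <<'E'
from v import *
from station import r
c=r.capture("scene")
cr=lambda p:np.array(p)/3.3333+[205,160]
U=[[-45,52,14],[-45,-52,14],[45,52,14],[-50,62,170],[-50,-62,170],[50,62,170],[0,57,240],[0,-57,240]]
x,e=fit(c,U,cr([[427,558],[573,501],[362,444],[425,445],[613,377],[360,313],[403,293],[590,237]]),[.6,0,0]);print(x[:2],np.degrees(x[2]));print(e.round(1).tolist())
S=[[0,100,0],[0,-100,0],[0,100,20],[0,-100,20],[26,100,20],[26,-100,20]]
x,e=fit(c,S,cr([[220,325],[471,233],[213,307],[469,216],[205,290],[460,196]]),[.8,0,0]);print(x[:2],np.degrees(x[2]));print(e.round(1).tolist())
for b,h in(([[105,378]],0),([[570,197]],0)):
    y,e=fit(c,[[0,0,h]],cr(b),[.7,0,0]);print(y[:2])
E
```

```text
[0.5400812  0.10149795] -2.998752498176944
[[-0.0, -0.3], [0.1, 0.1], [3.1, -0.3], [-0.0, 0.1], [2.4, -0.9], [-1.0, -1.2], [-0.6, 3.2], [-0.7, 0.9]]
[0.72442036 0.10458   ] -1.2056124321190576
[[-0.7, 0.4], [0.3, 0.2], [0.9, 1.0], [1.4, 0.4], [-0.8, -2.3], [-0.7, -1.4]]
[0.72007431 0.29118513]
[ 0.72150393 -0.07772032]
```

```bash
cat > m.py <<'E'
import numpy as np, pickle, os
from scipy.spatial.transform import Rotation as Ro, Slerp
from station import r
def rz(d): return Ro.from_euler('z',d,degrees=True).as_matrix()
def ry(d): return Ro.from_euler('y',d,degrees=True).as_matrix()
def H(R,p): T=np.eye(4);T[:3,:3]=R;T[:3,3]=p;return T
s3,c3=np.sin(np.radians(35)),np.cos(np.radians(35))
TU=np.array([[0,-c3,s3],[-1,0,0],[0,-s3,-c3]])        # tool axes in unit frame
G=H(TU,np.array([0,0,.240])+.008*TU[:,2])             # TCP in unit frame, gripped
def load(): return pickle.load(open('cmd.p','rb')) if os.path.exists('cmd.p') else H(r.sense()['ee_rot'],r.sense()['tcp_pos'])
def save(T): pickle.dump(T,open('cmd.p','wb'))
def calls(poses,claw):
    """poses: one per row (multiple of 5); prints rounded rows, stores the final commanded pose"""
    T=load()
    for k in range(0,len(poses),5):
        out=[]
        for P in poses[k:k+5]:
            D=np.linalg.inv(T)@P
            out.append([claw]+(D[:3,3]*1000).round(1).tolist()+Ro.from_matrix(D[:3,:3]).as_rotvec().round(4).tolist())
        v=out[-1]; T=T@H(Ro.from_rotvec(v[4:]).as_matrix(),np.array(v[1:4])/1000)
        print([out])
    save(T)
def interp(T0,T1,n):
    S=Slerp([0,1],Ro.from_matrix([T0[:3,:3],T1[:3,:3]])); a=np.arange(1,n+1)/n; 
    return [H(S(t).as_matrix(),(1-t)*T0[:3,3]+t*T1[:3,3]) for t in a]
E
python3 - <<'E'
from m import *
U=H(rz(-3),[.540,.1015,0]); E=U@G@H(np.eye(3),[0,0,-.12]); T=load()
M=interp(T,E,2)[0]; M[:3,3]=[.36,-.25,.38]
calls(interp(T,M,10)+interp(M,E,10),0.4)
E
```

```text
[[[0.4, -22.8, 25.0, -14.7, 0.0274, -0.0168, -0.0533], [0.4, -45.6, 50.1, -29.4, 0.0549, -0.0335, -0.1066], [0.4, -68.4, 75.1, -44.1, 0.0823, -0.0503, -0.1599], [0.4, -91.2, 100.2, -58.8, 0.1097, -0.0671, -0.2132], [0.4, -114.0, 125.2, -73.4, 0.1372, -0.0838, -0.2665]]]
[[[0.4, -29.5, 16.0, -15.4, 0.0274, -0.0168, -0.0533], [0.4, -59.1, 31.9, -30.7, 0.0548, -0.0336, -0.1066], [0.4, -88.7, 47.9, -46.0, 0.0823, -0.0503, -0.16], [0.4, -118.2, 63.8, -61.3, 0.1097, -0.0671, -0.2133], [0.4, -147.8, 79.7, -76.6, 0.1371, -0.0839, -0.2666]]]
[[[0.4, -35.3, 12.5, 4.4, 0.0274, -0.0167, -0.0533], [0.4, -70.5, 25.0, 8.8, 0.0549, -0.0335, -0.1066], [0.4, -105.7, 37.5, 13.1, 0.0823, -0.0503, -0.1599], [0.4, -141.0, 49.9, 17.5, 0.1097, -0.067, -0.2132], [0.4, -176.2, 62.4, 21.9, 0.1372, -0.0838, -0.2665]]]
[[[0.4, -37.0, 3.5, 6.3, 0.0274, -0.0168, -0.0533], [0.4, -73.9, 7.1, 12.6, 0.0548, -0.0335, -0.1066], [0.4, -110.8, 10.6, 19.0, 0.0823, -0.0503, -0.1599], [0.4, -147.8, 14.1, 25.3, 0.1097, -0.0671, -0.2132], [0.4, -184.7, 17.6, 31.6, 0.1371, -0.0838, -0.2665]]]
```

>>> servo_tool([
  [[0.4, -22.8, 25.0, -14.7, 0.0274, -0.0168, -0.0533], [0.4, -45.6, 50.1, -29.4, 0.0549, -0.0335, -0.1066], [0.4, -68.4, 75.1, -44.1, 0.0823, -0.0503, -0.1599], [0.4, -91.2, 100.2, -58.8, 0.1097, -0.0671, -0.2132], [0.4, -114.0, 125.2, -73.4, 0.1372, -0.0838, -0.2665]],
])

```text
time_s: 0.65
tcp_pos: [0.3067, -0.4094, 0.3072]
ee_rot: [[-0.769, -0.623, 0.143], [-0.636, 0.769, -0.073], [-0.065, -0.147, -0.987]]
wrist_force: [0.2, -0.6, 0.6]
gripper_width: 0.647
gripper_force: 0.0
```

>>> servo_tool([
  [[0.4, -29.5, 16.0, -15.4, 0.0274, -0.0168, -0.0533], [0.4, -59.1, 31.9, -30.7, 0.0548, -0.0336, -0.1066], [0.4, -88.7, 47.9, -46.0, 0.0823, -0.0503, -0.16], [0.4, -118.2, 63.8, -61.3, 0.1097, -0.0671, -0.2133], [0.4, -147.8, 79.7, -76.6, 0.1371, -0.0839, -0.2666]],
])

```text
time_s: 1.15
tcp_pos: [0.3599, -0.2489, 0.381]
ee_rot: [[-0.563, -0.771, 0.296], [-0.822, 0.561, -0.103], [-0.087, -0.302, -0.949]]
wrist_force: [1.1, 0.3, 0.4]
gripper_width: 0.604
gripper_force: 0.0
```

>>> servo_tool([
  [[0.4, -35.3, 12.5, 4.4, 0.0274, -0.0167, -0.0533], [0.4, -70.5, 25.0, 8.8, 0.0549, -0.0335, -0.1066], [0.4, -105.7, 37.5, 13.1, 0.0823, -0.0503, -0.1599], [0.4, -141.0, 49.9, 17.5, 0.1097, -0.067, -0.2132], [0.4, -176.2, 62.4, 21.9, 0.1372, -0.0838, -0.2665]],
])

```text
time_s: 1.65
tcp_pos: [0.4177, -0.0713, 0.3561]
ee_rot: [[-0.315, -0.838, 0.445], [-0.947, 0.309, -0.088], [-0.064, -0.449, -0.891]]
wrist_force: [1.9, -1.1, -0.5]
gripper_width: 0.6
gripper_force: 0.0
```

>>> servo_tool([
  [[0.4, -37.0, 3.5, 6.3, 0.0274, -0.0168, -0.0533], [0.4, -73.9, 7.1, 12.6, 0.0548, -0.0335, -0.1066], [0.4, -110.8, 10.6, 19.0, 0.0823, -0.0503, -0.1599], [0.4, -147.8, 14.1, 25.3, 0.1097, -0.0671, -0.2132], [0.4, -184.7, 17.6, 31.6, 0.1371, -0.0838, -0.2665]],
])

```text
time_s: 2.15
tcp_pos: [0.4757, 0.1064, 0.3315]
ee_rot: [[-0.049, -0.817, 0.574], [-0.999, 0.039, -0.029], [0.002, -0.575, -0.818]]
wrist_force: [0.2, -0.6, 0.5]
gripper_width: 0.6
gripper_force: 0.0
```

Run:
```python
from m import *
import cv2,pickle
s=r.sense();T=load();print(s["time_s"],s["tcp_pos"].round(4),T[:3,3].round(4),s["joints"])
print(np.degrees(Ro.from_matrix(T[:3,:3].T@s["ee_rot"]).as_rotvec()).round(2),s["wrist_force"])
c=r.capture("wrist");pickle.dump(c,open("w1.p","wb"));cv2.imwrite("pics/w1.png",c["pixels"][:,:,::-1])
```

```text
2.15 [0.4757 0.1064 0.3315] [0.4759 0.1048 0.3318] [ 42.15581232 -10.90770302 -44.02140157  41.31997627 -38.09024008
 -73.88492615]
[ 0.11 -0.04 -0.22] [ 0.17660646 -0.57536802  0.46114566]
```

View pics/w1.png

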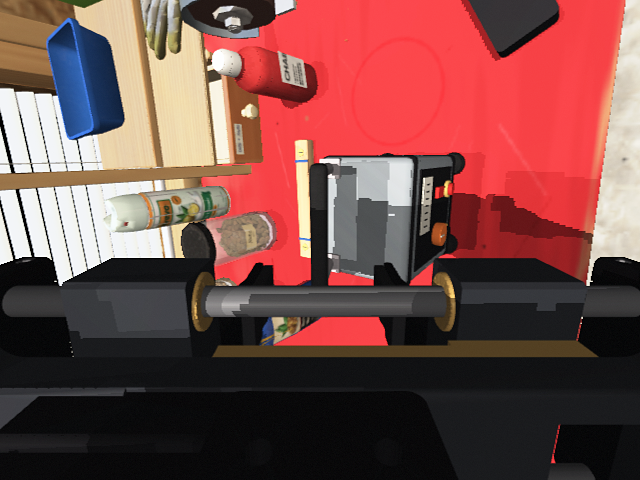

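The wrist view shows the bar's right end at about (318,165), the batten at x≈305, and the box's right side at y≈157. I'll enlarge that part.

Run:
```python
import cv2
i=cv2.imread("pics/w1.png")[132:282,285:485]
cv2.imwrite("pics/w1c.png",cv2.resize(i,None,fx=4,fy=4,interpolation=cv2.INTER_CUBIC))
```

```text
(no output)
```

View pics/w1c.png

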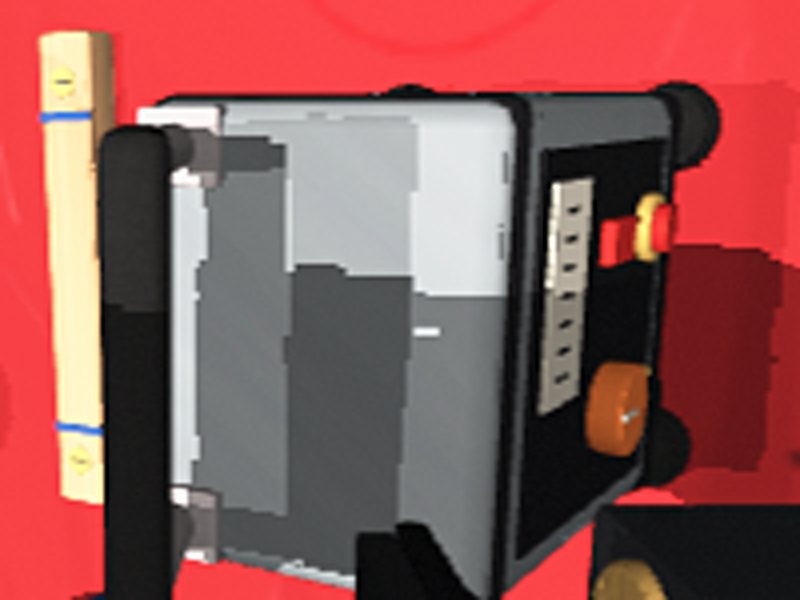

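The crop gives the batten corners (40,35), (92,33), (62,498), its mark crossings (42,118) and (58,427), the rear feet at (678,126) and (648,447), the top corners, and the bar's end at (135,128).

Run:
```python
from v import *
import pickle
c=pickle.load(open("w1.p","rb"))
cr=lambda p:np.array(p)/4+[285,132]
U=[[-45,-52,14],[-45,52,14],[-50,-62,170],[50,-62,170],[0,-57,240]]
x,e=fit(c,U,cr([[678,126],[648,447],[520,98],[165,97],[135,128]]),[.54,.1,0]);print(x[:2],np.degrees(x[2]));print(e.round(1).tolist())
S=[[26,-100,20],[0,-100,20],[26,100,20],[26,-66,20],[26,66,20],[0,-66,20]]
x,e=fit(c,S,cr([[40,34],[92,33],[62,498],[42,118],[58,427],[92,114]]),[.72,.1,0]);print(x[:2],np.degrees(x[2]));print(e.round(1).tolist())
```

```text
[0.54182456 0.10219638] -2.6290001070468754
[[0.1, 0.2], [0.2, 0.1], [-0.3, 0.1], [-6.0, -0.1], [1.5, -0.3]]
[0.72115729 0.10734925] -0.732547555039796
[[-0.1, -0.3], [-0.5, -1.0], [-0.2, 0.8], [0.4, -0.0], [-0.1, -0.1], [0.3, 0.6]]
```

Run:
```python
from m import *
U=H(rz(-2.7),[.541,.102,0]); 
calls(interp(load(),U@G,10),0.4)
```

```text
[[[0.4, -0.1, -0.1, 12.1, 0.0, -0.0003, -0.0004], [0.4, -0.1, -0.2, 24.1, 0.0, -0.0006, -0.0009], [0.4, -0.2, -0.2, 36.2, 0.0, -0.0009, -0.0013], [0.4, -0.2, -0.3, 48.2, 0.0, -0.0012, -0.0017], [0.4, -0.3, -0.4, 60.3, 0.0, -0.0015, -0.0022]]]
[[[0.4, -0.0, -0.1, 12.0, 0.0, -0.0003, -0.0004], [0.4, -0.1, -0.1, 24.1, 0.0, -0.0006, -0.0008], [0.4, -0.1, -0.2, 36.2, 0.0, -0.0009, -0.0013], [0.4, -0.2, -0.3, 48.2, 0.0, -0.0012, -0.0017], [0.4, -0.2, -0.4, 60.3, 0.0, -0.0016, -0.0021]]]
```

>>> servo_tool([
  [[0.4, -0.1, -0.1, 12.1, 0, -0.0003, -0.0004], [0.4, -0.1, -0.2, 24.1, 0, -0.0006, -0.0009], [0.4, -0.2, -0.2, 36.2, 0, -0.0009, -0.0013], [0.4, -0.2, -0.3, 48.2, 0, -0.0012, -0.0017], [0.4, -0.3, -0.4, 60.3, 0, -0.0015, -0.0022]],
])

```text
time_s: 2.7
tcp_pos: [0.5109, 0.1029, 0.2821]
ee_rot: [[-0.05, -0.818, 0.573], [-0.999, 0.04, -0.03], [0.001, -0.574, -0.819]]
wrist_force: [-0.6, -0.3, 0.5]
gripper_width: 0.599
gripper_force: 0.0
```

>>> servo_tool([
  [[0.4, 0, -0.1, 12.0, 0, -0.0003, -0.0004], [0.4, -0.1, -0.1, 24.1, 0, -0.0006, -0.0008], [0.4, -0.1, -0.2, 36.2, 0, -0.0009, -0.0013], [0.4, -0.2, -0.3, 48.2, 0, -0.0012, -0.0017], [0.4, -0.2, -0.4, 60.3, 0, -0.0016, -0.0021]],
])

```text
time_s: 3.2
tcp_pos: [0.5458, 0.1017, 0.2329]
ee_rot: [[-0.046, -0.818, 0.573], [-0.999, 0.037, -0.028], [0.001, -0.574, -0.819]]
wrist_force: [-0.0, -0.7, 0.3]
gripper_width: 0.602
gripper_force: 0.0
```

>>> servo_tool([
  [[0.6, 0, 0, 0, 0, 0, 0], [0.65, 0, 0, 0, 0, 0, 0], [0.7, 0, 0, 0, 0, 0, 0], [0.75, 0, 0, 0, 0, 0, 0], [0.79, 0, 0, 0, 0, 0, 0]],
])

```text
time_s: 3.7
tcp_pos: [0.5457, 0.1019, 0.2342]
ee_rot: [[-0.046, -0.817, 0.574], [-0.999, 0.037, -0.027], [0.001, -0.575, -0.818]]
wrist_force: [-0.2, -0.2, 0.2]
gripper_width: 0.255
gripper_force: 0.0
```

>>> servo_tool([
  [[0.9, 0, 0, 0, 0, 0, 0], [1, 0, 0, 0, 0, 0, 0], [1, 0, 0, 0, 0, 0, 0], [1, 0, 0, 0, 0, 0, 0], [1, 0, 0, 0, 0, 0, 0]],
])

```text
time_s: 4.2
tcp_pos: [0.5467, 0.1018, 0.2351]
ee_rot: [[-0.047, -0.816, 0.576], [-0.999, 0.038, -0.027], [0.0, -0.576, -0.817]]
wrist_force: [1.6, -0.1, 5.4]
gripper_width: 0.158
gripper_force: 30.0
```

Run:
```python
from m import *
s=r.sense();T=load();print(s["time_s"],s["tcp_pos"].round(4),T[:3,3].round(4),s["joints"].round(1))
print(np.degrees(Ro.from_matrix(T[:3,:3].T@s["ee_rot"]).as_rotvec()).round(2),s["wrist_force"],s["moment"],s["gripper_width"],s["gripper_force"])
```

```text
4.2 [0.5467 0.1018 0.2351] [0.5456 0.1018 0.2334] [ 21.9   1.6 -52.2  76.  -14.3 -96.1]
[ 0.21  0.02 -0.02] [ 1.58967172 -0.11399819  5.37060294] [-0.03574318 -0.13641717 -0.0720558 ] 0.15825355138643926 29.999059312976897
```

```bash
cat > w.py <<'E'
from m import *
FL,FR=np.array([.045,.052,.014]),np.array([.045,-.052,.014])
def init(): 
    s=r.sense(); U=H(rz(-2.7),[.542,.102,0]); pickle.dump(np.linalg.inv(U)@H(s['ee_rot'],s['tcp_pos']),open('G.p','wb'))
def g(): return pickle.load(open('G.p','rb'))
def unit(P,foot,yaw,tip,lean,press=0):
    """pose of unit with ball centre of foot at P(x,y); degrees; press in m"""
    R=rz(yaw)@Ro.from_euler('x',lean,degrees=True).as_matrix()@ry(tip)
    return H(R,np.array([P[0],P[1],.014-press])-R@foot)
def ramp(a,b,n):
    t=np.arange(1,n+1)/n; t=(1-np.cos(np.pi*t))/2; return np.array(a)+np.outer(t,np.array(b)-np.array(a))
def state():
    s=r.sense();T=load();U=H(s['ee_rot'],s['tcp_pos'])@np.linalg.inv(g())
    print('t',round(s["time_s"],2),'err mm',((s['tcp_pos']-T[:3,3])*1000).round(1),'j',s["joints"].round(1),'F',s["wrist_force"].round(1),'M',s["moment"].round(2),'w',round(s["gripper_width"],3))
    for n,f in(('L',FL),('R',FR)): print(n,((U@np.r_[f,1])[:3]*1000).round(1))
    print('yaw,lean,tip',Ro.from_matrix(U[:3,:3]).as_euler('ZXY',degrees=True).round(2))
E
python3 - <<'E'
from w import *
init(); state()
P0=np.array([.542,.102,0])+rz(-2.7)@FL
f=rz(-2.7)[:2,0]
calls([unit(P0[:2]+f*.014*np.radians(t),FL,-2.7,t,0,p)@g() for t,p in ramp([0,0],[12,.0005],15)],1)
E
```

```text
t 4.2 err mm [1.1 0.  1.6] j [ 21.9   1.6 -52.2  76.  -14.3 -96.1] F [ 1.6 -0.1  5.4] M [-0.04 -0.14 -0.07] w 0.158
L [589.4 151.8  14. ]
R [584.5  47.9  14. ]
yaw,lean,tip [-2.7  0.  -0. ]
[[[1, -0.1, -2.3, -0.5, 0.0013, 0.0003, -0.0004], [1, -0.1, -3.8, 0.2, -0.0055, 0.0003, -0.0004], [1, -0.1, -6.1, 1.4, -0.0164, 0.0003, -0.0004], [1, -0.1, -9.2, 3.0, -0.0311, 0.0003, -0.0004], [1, -0.1, -12.9, 5.0, -0.0488, 0.0003, -0.0004]]]
[[[1, 0.0, -4.3, 2.1, -0.02, -0.0, -0.0], [1, 0.0, -8.8, 4.5, -0.0414, -0.0, -0.0], [1, 0.0, -13.4, 7.0, -0.0633, -0.0, -0.0], [1, 0.0, -17.8, 9.5, -0.0847, -0.0, -0.0], [1, 0.0, -21.9, 12.0, -0.1047, -0.0, -0.0001]]]
[[[1, 0.0, -3.8, 1.9, -0.0177, -0.0001, 0.0], [1, 0.0, -7.0, 3.4, -0.0323, -0.0001, 0.0], [1, 0.0, -9.3, 4.6, -0.0433, -0.0001, 0.0], [1, 0.0, -10.7, 5.4, -0.0501, -0.0001, 0.0], [1, 0.0, -11.2, 5.7, -0.0523, -0.0001, 0.0]]]
```

>>> servo_tool([
  [[1, -0.1, -2.3, -0.5, 0.0013, 0.0003, -0.0004], [1, -0.1, -3.8, 0.2, -0.0055, 0.0003, -0.0004], [1, -0.1, -6.1, 1.4, -0.0164, 0.0003, -0.0004], [1, -0.1, -9.2, 3.0, -0.0311, 0.0003, -0.0004], [1, -0.1, -12.9, 5.0, -0.0488, 0.0003, -0.0004]],
])

```text
time_s: 4.7
tcp_pos: [0.5588, 0.1013, 0.2367]
ee_rot: [[-0.045, -0.845, 0.532], [-0.999, 0.038, -0.025], [0.001, -0.533, -0.846]]
wrist_force: [-1.0, -0.9, 6.7]
gripper_width: 0.159
gripper_force: 30.0
```

>>> servo_tool([
  [[1, 0, -4.3, 2.1, -0.02, 0, 0], [1, 0, -8.8, 4.5, -0.0414, 0, 0], [1, 0, -13.4, 7.0, -0.0633, 0, 0], [1, 0, -17.8, 9.5, -0.0847, 0, 0], [1, 0, -21.9, 12.0, -0.1047, 0, -0.0001]],
])

```text
time_s: 5.2
tcp_pos: [0.5842, 0.1003, 0.2387]
ee_rot: [[-0.045, -0.896, 0.442], [-0.999, 0.04, -0.021], [0.001, -0.442, -0.897]]
wrist_force: [-1.8, -0.2, 7.3]
gripper_width: 0.159
gripper_force: 30.0
```

>>> servo_tool([
  [[1, 0, -3.8, 1.9, -0.0177, -0.0001, 0], [1, 0, -7.0, 3.4, -0.0323, -0.0001, 0], [1, 0, -9.3, 4.6, -0.0433, -0.0001, 0], [1, 0, -10.7, 5.4, -0.0501, -0.0001, 0], [1, 0, -11.2, 5.7, -0.0523, -0.0001, 0]],
])

```text
time_s: 5.7
tcp_pos: [0.597, 0.0996, 0.2388]
ee_rot: [[-0.046, -0.917, 0.395], [-0.999, 0.042, -0.019], [0.001, -0.396, -0.918]]
wrist_force: [-2.1, 0.7, 7.5]
gripper_width: 0.157
gripper_force: 30.0
```

Run:
```python
from w import *
state()
import cv2
c=r.capture("scene");i=c["pixels"][160:340,205:415,::-1]
cv2.imwrite("pics/c2.png",cv2.resize(i,None,fx=3.3333,fy=3.3333,interpolation=cv2.INTER_CUBIC)[:600,:700])
```

```text
t 5.7 err mm [0.5 0.1 0.7] j [ 29.9   9.8 -27.3  21.9 -34.9 -48.6] F [-2.1  0.7  7.5] M [0.12 0.92 0.01] w 0.157
L [593.3 151.6  14.1]
R [588.5  47.7  14.2]
yaw,lean,tip [-2.64 -0.05 11.89]
```

View pics/c2.png

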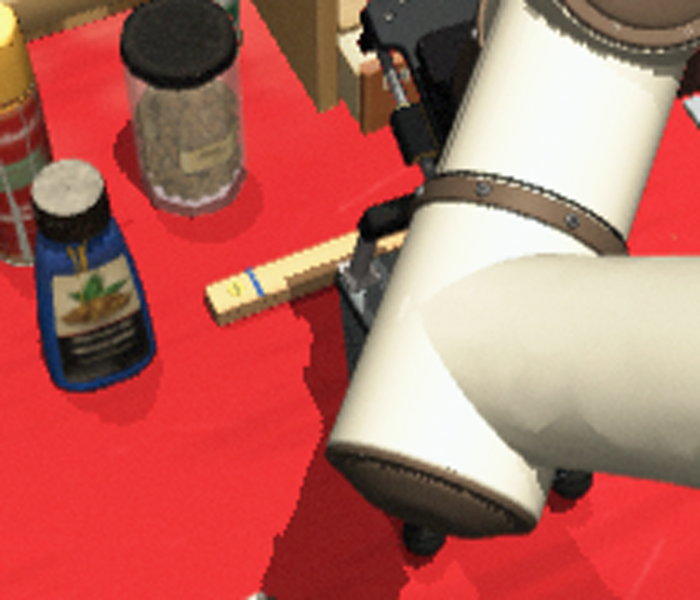

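The rear feet are up, with the left one now at (424,540), and the front feet are still on the bench. Swing 1 brings the left side forward about the right foot.

```bash
cat >> w.py <<'E'
def swing(P,foot,y0,y1,n,lean0=0,press=.001,tip=12,lean=2.5):
    """P: pivot xy; lean over onto it from lean0, 5 rows, then yaw, n rows"""
    sg=1 if foot is FR else -1
    q=[unit(P,foot,y0,tip,l,press) for l in ramp([lean0],[sg*lean],5)[:,0]]
    q+=[unit(P,foot,y,tip,sg*lean,press) for y in ramp([y0],[y1],n)[:,0]]
    calls([u@g() for u in q],1)
    U=unit(P,foot,y1,tip,0)
    for k,f in(('L',FL),('R',FR)): print(k,((U@np.r_[f,1])[:2]*1000).round(1))
E
python3 - <<'E'
from w import *
swing([.5885,.0477],FR,-2.64,-13.5,10)
E
```

```text
[[[1, 1.0, -0.8, 0.6, -0.0, -0.0042, 0.0007], [1, 3.5, -1.0, 0.1, -0.0001, -0.0142, 0.005], [1, 6.5, -1.3, -0.5, -0.0001, -0.0266, 0.0103], [1, 9.0, -1.5, -0.9, -0.0001, -0.0367, 0.0146], [1, 9.9, -1.5, -1.1, -0.0001, -0.0405, 0.0163]]]
[[[1, 0.1, -0.2, 0.1, 0.0002, 0.0018, 0.0042], [1, 0.2, -0.7, 0.3, 0.0008, 0.0071, 0.0166], [1, 0.3, -1.5, 0.7, 0.0017, 0.0154, 0.0358], [1, 0.5, -2.6, 1.1, 0.0029, 0.0258, 0.0601], [1, 0.8, -3.7, 1.6, 0.0041, 0.0373, 0.087]]]
[[[1, 0.3, -1.1, 0.4, 0.0013, 0.0115, 0.0269], [1, 0.5, -2.1, 0.9, 0.0024, 0.0219, 0.0511], [1, 0.7, -3.0, 1.2, 0.0034, 0.0302, 0.0704], [1, 0.8, -3.5, 1.4, 0.0039, 0.0355, 0.0828], [1, 0.9, -3.6, 1.5, 0.0041, 0.0373, 0.087]]]
L [612.8 148.8]
R [588.5  47.7]
```

>>> servo_tool([
  [[1, 1.0, -0.8, 0.6, 0, -0.0042, 0.0007], [1, 3.5, -1.0, 0.1, -0.0001, -0.0142, 0.005], [1, 6.5, -1.3, -0.5, -0.0001, -0.0266, 0.0103], [1, 9.0, -1.5, -0.9, -0.0001, -0.0367, 0.0146], [1, 9.9, -1.5, -1.1, -0.0001, -0.0405, 0.0163]],
])

```text
time_s: 6.25
tcp_pos: [0.5973, 0.0896, 0.2406]
ee_rot: [[-0.045, -0.917, 0.398], [-0.998, 0.058, 0.022], [-0.043, -0.396, -0.917]]
wrist_force: [-2.8, 1.8, 6.8]
gripper_width: 0.166
gripper_force: 30.1
```

>>> servo_tool([
  [[1, 0.1, -0.2, 0.1, 0.0002, 0.0018, 0.0042], [1, 0.2, -0.7, 0.3, 0.0008, 0.0071, 0.0166], [1, 0.3, -1.5, 0.7, 0.0017, 0.0154, 0.0358], [1, 0.5, -2.6, 1.1, 0.0029, 0.0258, 0.0601], [1, 0.8, -3.7, 1.6, 0.0041, 0.0373, 0.087]],
])

```text
time_s: 6.75
tcp_pos: [0.6013, 0.0889, 0.2405]
ee_rot: [[-0.139, -0.907, 0.398], [-0.989, 0.145, -0.016], [-0.043, -0.396, -0.917]]
wrist_force: [-1.4, 1.4, 6.4]
gripper_width: 0.16
gripper_force: 30.1
```

>>> servo_tool([
  [[1, 0.3, -1.1, 0.4, 0.0013, 0.0115, 0.0269], [1, 0.5, -2.1, 0.9, 0.0024, 0.0219, 0.0511], [1, 0.7, -3.0, 1.2, 0.0034, 0.0302, 0.0704], [1, 0.8, -3.5, 1.4, 0.0039, 0.0355, 0.0828], [1, 0.9, -3.6, 1.5, 0.0041, 0.0373, 0.087]],
])

```text
time_s: 7.25
tcp_pos: [0.6052, 0.0876, 0.2405]
ee_rot: [[-0.231, -0.889, 0.395], [-0.972, 0.229, -0.053], [-0.043, -0.396, -0.917]]
wrist_force: [-1.7, 1.8, 7.1]
gripper_width: 0.161
gripper_force: 30.0
```

Run:
```python
from w import *
state()
import cv2
for n in("wrist","top"):
    c=r.capture(n);pickle.dump(c,open(n+"2.p","wb"))
    i=c["pixels"][:,:,::-1]; i=i[90:330,220:540] if n=="wrist" else i[180:360,230:470]
    cv2.imwrite(f"pics/{n}2.png",cv2.resize(i,(400,300),interpolation=cv2.INTER_CUBIC))
a=cv2.hconcat([cv2.imread("pics/wrist2.png"),cv2.imread("pics/top2.png")]);cv2.imwrite("pics/s2.png",a)
```

```text
t 7.25 err mm [0.5 0.4 0.9] j [ 28.9  10.5 -26.9  24.  -35.8 -60.3] F [-1.7  1.8  7.1] M [0.31 0.84 0.11] w 0.161
L [613.6 148.9  18.3]
R [589.6  47.9  13.8]
yaw,lean,tip [-13.4    2.48  11.85]
```

View pics/s2.png

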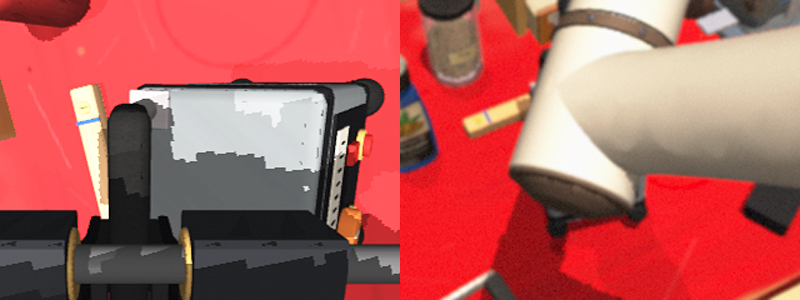

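Swing 1 is done: the wrist view (bar at (130,170)) shows the unit still square in the jaws, and measured left foot lift is 4 mm. Swing 2 brings the right side forward about the left foot.

```bash
cat >> w.py <<'E'
def step(Pold,fold,y0,foot,y1,n,press=.001,tip=12,lean=2.5,end=False):
    """shift weight at yaw y0 from foot fold (at Pold) to foot, then swing to y1"""
    sg=1 if foot is FR else -1; tr=ramp([-sg*lean],[sg*lean],5)[:,0]
    P=(unit(Pold,fold,y0,tip,0)@np.r_[foot,1])[:2]
    q=[unit(Pold,fold,y0,tip,l,press) if l*sg<0 else unit(P,foot,y0,tip,l,press) for l in tr]
    q+=[unit(P,foot,y,tip,sg*lean,press) for y in ramp([y0],[y1],n)[:,0]]
    calls([u@g() for u in q],1)
    U=unit(P,foot,y1,tip,0)
    for k,f in(('L',FL),('R',FR)): print(k,((U@np.r_[f,1])[:2]*1000).round(1))
E
python3 - <<'E'
from w import *
step([.5893,.0479],FR,-13.4,FL,19.75,15)
E
```

```text
[[[1, -2.3, -0.5, 0.7, -0.0, 0.007, -0.0049], [1, -7.2, 0.0, 1.8, -0.0, 0.027, -0.0135], [1, -13.2, 0.1, 2.0, -0.0, 0.0518, -0.0241], [1, -18.2, -0.2, 1.3, 0.0, 0.0719, -0.0327], [1, -20.1, -0.3, 1.0, 0.0, 0.0795, -0.036]]]
[[[1, -0.1, -0.2, 0.1, 0.0003, -0.0024, -0.0058], [1, -0.2, -0.9, 0.5, 0.0011, -0.0098, -0.0229], [1, -0.4, -2.1, 0.9, 0.0024, -0.0217, -0.0507], [1, -0.8, -3.7, 1.6, 0.0042, -0.0376, -0.0879], [1, -1.4, -5.5, 2.4, 0.0064, -0.0569, -0.1328]]]
[[[1, -0.4, -2.2, 0.9, 0.0024, -0.0217, -0.0507], [1, -1.0, -4.4, 1.8, 0.005, -0.045, -0.105], [1, -1.8, -6.7, 2.7, 0.0077, -0.0688, -0.1606], [1, -2.7, -8.9, 3.6, 0.0103, -0.0921, -0.2149], [1, -3.6, -10.9, 4.4, 0.0127, -0.1139, -0.2656]]]
[[[1, -0.4, -1.9, 0.8, 0.0022, -0.0192, -0.0449], [1, -0.8, -3.4, 1.5, 0.0039, -0.0351, -0.0821], [1, -1.1, -4.6, 2.0, 0.0053, -0.0471, -0.1099], [1, -1.3, -5.3, 2.3, 0.0061, -0.0544, -0.127], [1, -1.4, -5.5, 2.4, 0.0064, -0.0569, -0.1328]]]
L [613.4 149.1]
R [648.5  51.2]
```

>>> servo_tool([
  [[1, -2.3, -0.5, 0.7, 0, 0.007, -0.0049], [1, -7.2, 0, 1.8, 0, 0.027, -0.0135], [1, -13.2, 0.1, 2.0, 0, 0.0518, -0.0241], [1, -18.2, -0.2, 1.3, 0, 0.0719, -0.0327], [1, -20.1, -0.3, 1.0, 0, 0.0795, -0.036]],
])

```text
time_s: 7.85
tcp_pos: [0.6102, 0.1064, 0.2405]
ee_rot: [[-0.23, -0.898, 0.375], [-0.972, 0.194, -0.133], [0.047, -0.395, -0.917]]
wrist_force: [-2.6, -1.3, 8.0]
gripper_width: 0.16
gripper_force: 30.0
```

>>> servo_tool([
  [[1, -0.1, -0.2, 0.1, 0.0003, -0.0024, -0.0058], [1, -0.2, -0.9, 0.5, 0.0011, -0.0098, -0.0229], [1, -0.4, -2.1, 0.9, 0.0024, -0.0217, -0.0507], [1, -0.8, -3.7, 1.6, 0.0042, -0.0376, -0.0879], [1, -1.4, -5.5, 2.4, 0.0064, -0.0569, -0.1328]],
])

```text
time_s: 8.35
tcp_pos: [0.6163, 0.1061, 0.2405]
ee_rot: [[-0.086, -0.917, 0.391], [-0.995, 0.061, -0.076], [0.046, -0.395, -0.917]]
wrist_force: [-2.3, -1.6, 6.6]
gripper_width: 0.156
gripper_force: 30.0
```

>>> servo_tool([
  [[1, -0.4, -2.2, 0.9, 0.0024, -0.0217, -0.0507], [1, -1.0, -4.4, 1.8, 0.005, -0.045, -0.105], [1, -1.8, -6.7, 2.7, 0.0077, -0.0688, -0.1606], [1, -2.7, -8.9, 3.6, 0.0103, -0.0921, -0.2149], [1, -3.6, -10.9, 4.4, 0.0127, -0.1139, -0.2656]],
])

```text
time_s: 8.85
tcp_pos: [0.6286, 0.1086, 0.2405]
ee_rot: [[0.201, -0.896, 0.396], [-0.978, -0.203, 0.039], [0.045, -0.395, -0.917]]
wrist_force: [-0.3, -1.7, 6.7]
gripper_width: 0.159
gripper_force: 30.0
```

>>> servo_tool([
  [[1, -0.4, -1.9, 0.8, 0.0022, -0.0192, -0.0449], [1, -0.8, -3.4, 1.5, 0.0039, -0.0351, -0.0821], [1, -1.1, -4.6, 2.0, 0.0053, -0.0471, -0.1099], [1, -1.3, -5.3, 2.3, 0.0061, -0.0544, -0.127], [1, -1.4, -5.5, 2.4, 0.0064, -0.0569, -0.1328]],
])

```text
time_s: 9.35
tcp_pos: [0.6344, 0.1111, 0.2404]
ee_rot: [[0.338, -0.858, 0.387], [-0.94, -0.328, 0.095], [0.046, -0.396, -0.917]]
wrist_force: [-1.4, -1.1, 6.0]
gripper_width: 0.157
gripper_force: 30.0
```

Run:
```python
from w import *
state()
step([.6134,.1491],FL,19.75,FR,-13.5,15)
```

```text
t 9.35 err mm [ 0.6 -0.5  0.8] j [ 26.5  13.3 -18.1   8.6 -36.  -12.2] F [-1.4 -1.1  6. ] M [-0.24  0.59 -0.09] w 0.157
L [614.5 148.4  13.7]
R [649.7  50.6  18.4]
yaw,lean,tip [19.78 -2.59 11.88]
[[[1, 1.8, 0.1, 0.4, -0.0, -0.0077, 0.0032], [1, 6.7, 0.6, 1.5, -0.0, -0.0277, 0.0118], [1, 12.8, 0.7, 1.7, -0.0, -0.0525, 0.0225], [1, 17.7, 0.4, 1.0, -0.0, -0.0725, 0.0311], [1, 19.6, 0.3, 0.7, -0.0, -0.0802, 0.0344]]]
[[[1, 0.1, -0.2, 0.1, 0.0003, 0.0025, 0.0058], [1, 0.2, -1.0, 0.5, 0.0011, 0.0099, 0.023], [1, 0.5, -2.1, 0.9, 0.0024, 0.0218, 0.0508], [1, 0.9, -3.7, 1.6, 0.0041, 0.0378, 0.0881], [1, 1.4, -5.6, 2.4, 0.0063, 0.0571, 0.1332]]]
[[[1, 0.5, -2.1, 0.9, 0.0024, 0.0218, 0.0509], [1, 1.1, -4.4, 1.8, 0.0049, 0.0452, 0.1053], [1, 1.8, -6.7, 2.8, 0.0075, 0.0691, 0.161], [1, 2.7, -8.9, 3.7, 0.0101, 0.0924, 0.2155], [1, 3.7, -10.9, 4.5, 0.0125, 0.1142, 0.2664]]]
[[[1, 0.4, -1.9, 0.8, 0.0021, 0.0194, 0.0451], [1, 0.8, -3.4, 1.4, 0.0039, 0.0353, 0.0823], [1, 1.1, -4.6, 1.9, 0.0052, 0.0473, 0.1102], [1, 1.3, -5.3, 2.2, 0.006, 0.0547, 0.1274], [1, 1.4, -5.5, 2.3, 0.0063, 0.0571, 0.1332]]]
L [672.8 152.3]
R [648.5  51.2]
```

Swing 2 went as planned. Now swing 3.

>>> servo_tool([
  [[1, 1.8, 0.1, 0.4, 0, -0.0077, 0.0032], [1, 6.7, 0.6, 1.5, 0, -0.0277, 0.0118], [1, 12.8, 0.7, 1.7, 0, -0.0525, 0.0225], [1, 17.7, 0.4, 1.0, 0, -0.0725, 0.0311], [1, 19.6, 0.3, 0.7, 0, -0.0802, 0.0344]],
])

```text
time_s: 9.85
tcp_pos: [0.6411, 0.0929, 0.2407]
ee_rot: [[0.338, -0.87, 0.36], [-0.94, -0.295, 0.171], [-0.043, -0.396, -0.917]]
wrist_force: [-2.4, 1.3, 5.6]
gripper_width: 0.157
gripper_force: 30.0
```

>>> servo_tool([
  [[1, 0.1, -0.2, 0.1, 0.0003, 0.0025, 0.0058], [1, 0.2, -1.0, 0.5, 0.0011, 0.0099, 0.023], [1, 0.5, -2.1, 0.9, 0.0024, 0.0218, 0.0508], [1, 0.9, -3.7, 1.6, 0.0041, 0.0378, 0.0881], [1, 1.4, -5.6, 2.4, 0.0063, 0.0571, 0.1332]],
])

```text
time_s: 10.35
tcp_pos: [0.6472, 0.0941, 0.2406]
ee_rot: [[0.198, -0.903, 0.381], [-0.979, -0.165, 0.116], [-0.042, -0.396, -0.917]]
wrist_force: [-0.9, 1.2, 6.2]
gripper_width: 0.157
gripper_force: 30.0
```

>>> servo_tool([
  [[1, 0.5, -2.1, 0.9, 0.0024, 0.0218, 0.0509], [1, 1.1, -4.4, 1.8, 0.0049, 0.0452, 0.1053], [1, 1.8, -6.7, 2.8, 0.0075, 0.0691, 0.161], [1, 2.7, -8.9, 3.7, 0.0101, 0.0924, 0.2155], [1, 3.7, -10.9, 4.5, 0.0125, 0.1142, 0.2664]],
])

```text
time_s: 10.85
tcp_pos: [0.6596, 0.0931, 0.2406]
ee_rot: [[-0.09, -0.913, 0.399], [-0.995, 0.1, 0.003], [-0.043, -0.397, -0.917]]
wrist_force: [-1.0, 1.2, 6.1]
gripper_width: 0.16
gripper_force: 30.0
```

>>> servo_tool([
  [[1, 0.4, -1.9, 0.8, 0.0021, 0.0194, 0.0451], [1, 0.8, -3.4, 1.4, 0.0039, 0.0353, 0.0823], [1, 1.1, -4.6, 1.9, 0.0052, 0.0473, 0.1102], [1, 1.3, -5.3, 2.2, 0.006, 0.0547, 0.1274], [1, 1.4, -5.5, 2.3, 0.0063, 0.0571, 0.1332]],
])

```text
time_s: 11.35
tcp_pos: [0.6656, 0.0913, 0.2406]
ee_rot: [[-0.231, -0.889, 0.395], [-0.972, 0.229, -0.053], [-0.043, -0.397, -0.917]]
wrist_force: [-0.3, 1.3, 5.1]
gripper_width: 0.161
gripper_force: 30.0
```

Run:
```python
from w import *
import cv2
state()
c=r.capture("wrist");pickle.dump(c,open("w3.p","wb"))
i=c["pixels"][60:330,180:540,::-1];cv2.imwrite("pics/w3.png",cv2.resize(i,None,fx=2.2222,fy=2.2222,interpolation=cv2.INTER_CUBIC)[:600,:800])
```

```text
t 11.35 err mm [0.8 0.6 1. ] j [ 26.5  16.3 -18.3  21.5 -37.6 -55.4] F [-0.3  1.3  5.1] M [0.18 0.4  0.13] w 0.161
L [674.1 152.6  18.5]
R [650.1  51.5  14. ]
yaw,lean,tip [-13.37   2.48  11.81]
```

View pics/w3.png

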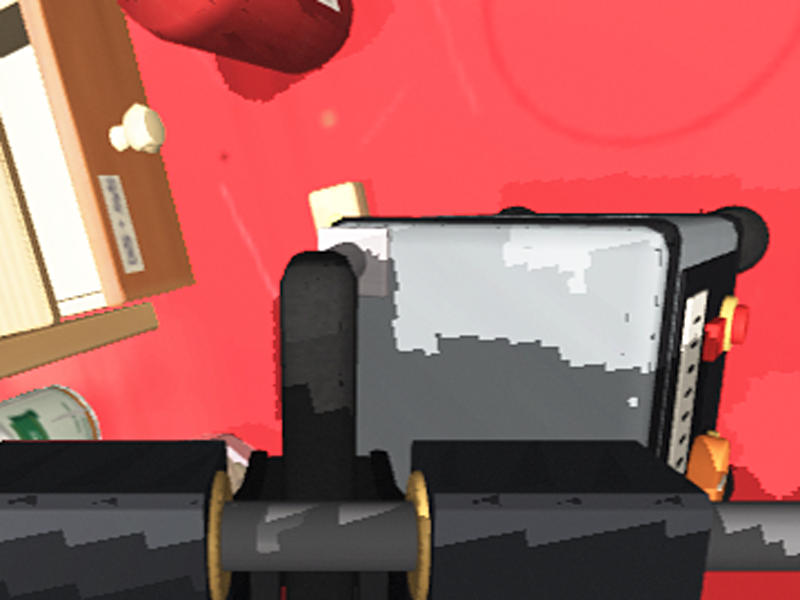

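The wrist view shows the batten's right end at (312,193)-(360,182) and the unit's rear right foot at (738,240). I'll check these against the estimates.

Run:
```python
from w import *
from v import proj
c=pickle.load(open("w3.p","rb")); s=r.sense()
U=H(s['ee_rot'],s['tcp_pos'])@np.linalg.inv(g())
k=lambda X:((proj(c,X)-[180,60])*2.2222).round(0).tolist()
pt=np.array([[-45,-52,14],[45,-52,14],[-50,-62,170],[50,-62,170],[0,-57,240]])/1000
print(k([(U@np.r_[p,1])[:3] for p in pt]))
S=H(rz(-.9),[.722,.106,0])
print(k([(S@np.r_[p,1])[:3] for p in np.array([[26,-100,20],[0,-100,20],[0,-100,0]])/1000]), k([[.722+.001,.106,.02],[.722,.107,.02],[.722,.106,.02]]))
step([.6495,.0512],FR,-13.4,FL,18.5,15)
```

```text
[[732.0, 243.0], [517.0, 237.0], [675.0, 226.0], [318.0, 221.0], [321.0, 256.0]]
[[309.0, 190.0], [356.0, 178.0], [369.0, 177.0]] [[393.0, 372.0], [395.0, 374.0], [395.0, 372.0]]
[[[1, -2.1, -0.6, 0.7, -0.0001, 0.007, -0.0049], [1, -7.0, -0.1, 1.9, -0.0001, 0.0271, -0.0135], [1, -13.0, -0.0, 2.1, -0.0001, 0.0519, -0.0241], [1, -18.0, -0.3, 1.4, -0.0, 0.0719, -0.0327], [1, -19.9, -0.5, 1.1, -0.0, 0.0796, -0.036]]]
[[[1, -0.0, -0.2, 0.1, 0.0002, -0.0024, -0.0056], [1, -0.2, -0.9, 0.4, 0.001, -0.0095, -0.0221], [1, -0.4, -2.0, 0.9, 0.0023, -0.021, -0.0488], [1, -0.8, -3.5, 1.5, 0.004, -0.0363, -0.0845], [1, -1.3, -5.3, 2.2, 0.0061, -0.0548, -0.1278]]]
[[[1, -0.4, -2.0, 0.9, 0.0023, -0.021, -0.0488], [1, -1.0, -4.2, 1.8, 0.0048, -0.0434, -0.1011], [1, -1.7, -6.4, 2.7, 0.0074, -0.0663, -0.1545], [1, -2.6, -8.5, 3.6, 0.0099, -0.0887, -0.2068], [1, -3.4, -10.5, 4.4, 0.0122, -0.1096, -0.2556]]]
[[[1, -0.4, -1.8, 0.7, 0.0021, -0.0185, -0.0432], [1, -0.8, -3.3, 1.3, 0.0038, -0.0339, -0.079], [1, -1.1, -4.4, 1.8, 0.0051, -0.0453, -0.1057], [1, -1.3, -5.1, 2.1, 0.0059, -0.0524, -0.1222], [1, -1.4, -5.3, 2.2, 0.0062, -0.0548, -0.1278]]]
L [673.6 152.4]
R [706.6  53.7]
```

Run:
```python
from w import *
T=H(r.sense()['ee_rot'],r.sense()['tcp_pos'])
# restore commanded pose of end of swing 3
save(unit([.6485,.0512],FR,-13.5,12,2.5,.001)@g()); print((load()[:3,3]-T[:3,3])*1000)
step([.6495,.0512],FR,-13.4,FL,17,15)
```

```text
[-0.80391615 -0.59820189 -0.95300556]
[[[1, -2.1, -0.6, 0.8, -0.0001, 0.007, -0.0049], [1, -7.0, -0.2, 1.9, -0.0001, 0.027, -0.0135], [1, -13.1, -0.0, 2.1, -0.0, 0.0518, -0.0241], [1, -18.0, -0.4, 1.4, -0.0, 0.0719, -0.0327], [1, -19.9, -0.5, 1.1, -0.0, 0.0795, -0.036]]]
[[[1, -0.1, -0.2, 0.1, 0.0002, -0.0023, -0.0053], [1, -0.2, -0.8, 0.4, 0.001, -0.009, -0.021], [1, -0.4, -1.9, 0.9, 0.0022, -0.0199, -0.0465], [1, -0.8, -3.3, 1.4, 0.0038, -0.0345, -0.0806], [1, -1.3, -5.1, 2.2, 0.0058, -0.0522, -0.1218]]]
[[[1, -0.4, -1.9, 0.8, 0.0022, -0.0199, -0.0465], [1, -0.9, -4.0, 1.6, 0.0046, -0.0413, -0.0963], [1, -1.6, -6.1, 2.5, 0.0071, -0.0631, -0.1472], [1, -2.3, -8.1, 3.3, 0.0095, -0.0845, -0.1971], [1, -3.2, -9.9, 4.1, 0.0117, -0.1044, -0.2436]]]
[[[1, -0.3, -1.8, 0.7, 0.002, -0.0177, -0.0412], [1, -0.6, -3.2, 1.3, 0.0036, -0.0323, -0.0753], [1, -0.9, -4.3, 1.7, 0.0048, -0.0432, -0.1007], [1, -1.1, -4.9, 2.0, 0.0056, -0.0499, -0.1165], [1, -1.2, -5.1, 2.1, 0.0058, -0.0522, -0.1218]]]
L [673.6 152.4]
R [704.   52.9]
```

>>> servo_tool([
  [[1, -2.1, -0.6, 0.8, -0.0001, 0.007, -0.0049], [1, -7.0, -0.2, 1.9, -0.0001, 0.027, -0.0135], [1, -13.1, 0, 2.1, 0, 0.0518, -0.0241], [1, -18.0, -0.4, 1.4, 0, 0.0719, -0.0327], [1, -19.9, -0.5, 1.1, 0, 0.0795, -0.036]],
])

```text
time_s: 11.9
tcp_pos: [0.6707, 0.11, 0.2405]
ee_rot: [[-0.23, -0.898, 0.376], [-0.972, 0.194, -0.133], [0.046, -0.396, -0.917]]
wrist_force: [-1.4, -1.3, 6.7]
gripper_width: 0.159
gripper_force: 30.0
```

>>> servo_tool([
  [[1, -0.1, -0.2, 0.1, 0.0002, -0.0023, -0.0053], [1, -0.2, -0.8, 0.4, 0.001, -0.009, -0.021], [1, -0.4, -1.9, 0.9, 0.0022, -0.0199, -0.0465], [1, -0.8, -3.3, 1.4, 0.0038, -0.0345, -0.0806], [1, -1.3, -5.1, 2.2, 0.0058, -0.0522, -0.1218]],
])

```text
time_s: 12.4
tcp_pos: [0.6763, 0.1096, 0.2405]
ee_rot: [[-0.098, -0.916, 0.39], [-0.994, 0.072, -0.08], [0.045, -0.396, -0.917]]
wrist_force: [-0.5, -1.0, 6.2]
gripper_width: 0.154
gripper_force: 30.0
```

>>> servo_tool([
  [[1, -0.4, -1.9, 0.8, 0.0022, -0.0199, -0.0465], [1, -0.9, -4.0, 1.6, 0.0046, -0.0413, -0.0963], [1, -1.6, -6.1, 2.5, 0.0071, -0.0631, -0.1472], [1, -2.3, -8.1, 3.3, 0.0095, -0.0845, -0.1971], [1, -3.2, -9.9, 4.1, 0.0117, -0.1044, -0.2436]],
])

```text
time_s: 12.9
tcp_pos: [0.6876, 0.1117, 0.2405]
ee_rot: [[0.166, -0.902, 0.398], [-0.985, -0.17, 0.025], [0.045, -0.396, -0.917]]
wrist_force: [-0.9, -1.1, 5.4]
gripper_width: 0.159
gripper_force: 30.0
```

>>> servo_tool([
  [[1, -0.3, -1.8, 0.7, 0.002, -0.0177, -0.0412], [1, -0.6, -3.2, 1.3, 0.0036, -0.0323, -0.0753], [1, -0.9, -4.3, 1.7, 0.0048, -0.0432, -0.1007], [1, -1.1, -4.9, 2.0, 0.0056, -0.0499, -0.1165], [1, -1.2, -5.1, 2.1, 0.0058, -0.0522, -0.1218]],
])

```text
time_s: 13.4
tcp_pos: [0.6929, 0.1137, 0.2406]
ee_rot: [[0.293, -0.873, 0.391], [-0.955, -0.286, 0.076], [0.046, -0.396, -0.917]]
wrist_force: [-0.1, -1.1, 6.0]
gripper_width: 0.158
gripper_force: 30.0
```

Run:
```python
from w import *
from v import proj
import cv2
state()
c=r.capture("wrist");pickle.dump(c,open("w4.p","wb"))
i=c["pixels"][60:330,180:540,::-1];cv2.imwrite("pics/w4.png",cv2.resize(i,None,fx=2.2222,fy=2.2222,interpolation=cv2.INTER_CUBIC)[:600,:800])
s=r.sense()
U=H(s['ee_rot'],s['tcp_pos'])@np.linalg.inv(g())
k=lambda X:((proj(c,X)-[180,60])*2.2222).round(0).tolist()
pt=np.array([[-45,-52,14],[45,-52,14],[-50,-62,170],[50,-62,170],[0,-57,240]])/1000
print(k([(U@np.r_[p,1])[:3] for p in pt]))
S=H(rz(-.9),[.721,.107,0])
print(k([(S@np.r_[p,1])[:3] for p in np.array([[26,-100,20],[0,-100,20],[0,-100,0],[26,-66,20],[0,-66,20],[0,66,20],[26,66,20]])/1000]))
```

```text
t 13.4 err mm [ 0.7 -0.3  0.9] j [ 24.7  18.8 -10.2   8.7 -38.4 -12.8] F [-0.1 -1.1  6. ] M [-0.17  0.38 -0.16] w 0.158
L [674.9 151.8  13.8]
R [705.4  52.5  18.5]
yaw,lean,tip [17.03 -2.59 11.86]
[[732.0, 242.0], [517.0, 237.0], [675.0, 225.0], [318.0, 220.0], [320.0, 255.0]]
[[471.0, 114.0], [524.0, 130.0], [530.0, 136.0], [445.0, 186.0], [496.0, 203.0], [402.0, 448.0], [358.0, 428.0]]
```

View pics/w4.png

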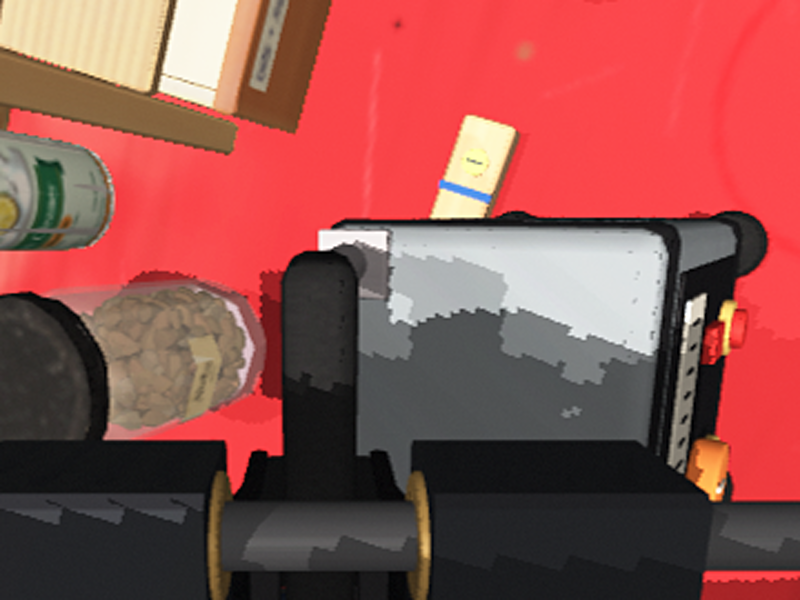

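The batten's right end is seen at (468,116)-(518,127) with its mark at (441,183)-(489,199), so the stop's face is about 2–3 mm ahead of the right foot. Swing 5 brings the left side up square, then sets both front feet down.

Run:
```python
from w import *
L=[.6739,.1522];tr=ramp([-2.5],[2.5],5)[:,0]; P=(unit(L,FL,17,12,0)@np.r_[FR,1])[:2]; print(P)
q=[unit(L,FL,17,12,l,.001) if l<0 else unit(P,FR,17,12,l,.001) for l in tr]
q+=[unit([a,b],FR,y,12,l,.001) for y,l,a,b in ramp([17,2.5,*P],[-.9,2.5,P[0]+.0005,P[1]+.001],10)]
E=[P[0]+.0005,P[1]+.001]
q+=[unit(E,FR,-.9,12,l,.001) for l in ramp([2.5],[0],5)[:,0]]
calls([u@g() for u in q],1); print(E)
```

```text
[0.70430666 0.05274431]
[[[1, 2.1, -0.1, 0.5, 0.0, -0.0077, 0.0033], [1, 7.0, 0.4, 1.6, 0.0, -0.0277, 0.0119], [1, 13.1, 0.5, 1.9, 0.0001, -0.0525, 0.0225], [1, 18.0, 0.2, 1.2, 0.0001, -0.0726, 0.0311], [1, 19.9, 0.1, 0.9, 0.0001, -0.0802, 0.0344]]]
[[[1, 0.1, -0.3, 0.1, 0.0003, 0.003, 0.007], [1, 0.2, -1.2, 0.5, 0.0012, 0.0117, 0.0274], [1, 0.4, -2.6, 1.1, 0.0027, 0.0253, 0.0591], [1, 0.7, -4.4, 1.9, 0.0046, 0.0425, 0.0991], [1, 1.2, -6.3, 2.7, 0.0067, 0.0615, 0.1434]]]
[[[1, 0.2, -2.0, 0.8, 0.0021, 0.019, 0.0444], [1, 0.5, -3.7, 1.5, 0.004, 0.0361, 0.0843], [1, 0.8, -5.1, 2.1, 0.0055, 0.0497, 0.1161], [1, 1.0, -6.0, 2.5, 0.0064, 0.0584, 0.1365], [1, 1.0, -6.3, 2.6, 0.0068, 0.0615, 0.1435]]]
[[[1, -0.9, 0.1, 0.2, -0.0001, 0.0038, -0.0017], [1, -3.3, 0.3, 0.7, -0.0001, 0.0138, -0.006], [1, -6.3, 0.6, 1.4, -0.0001, 0.0262, -0.0113], [1, -8.8, 0.9, 2.0, -0.0001, 0.0362, -0.0156], [1, -9.7, 1.0, 2.3, -0.0001, 0.0401, -0.0172]]]
[np.float64(0.7048066572911645), np.float64(0.05374430537984433)]
```

>>> servo_tool([
  [[1, 2.1, -0.1, 0.5, 0, -0.0077, 0.0033], [1, 7.0, 0.4, 1.6, 0, -0.0277, 0.0119], [1, 13.1, 0.5, 1.9, 0.0001, -0.0525, 0.0225], [1, 18.0, 0.2, 1.2, 0.0001, -0.0726, 0.0311], [1, 19.9, 0.1, 0.9, 0.0001, -0.0802, 0.0344]],
])

```text
time_s: 13.95
tcp_pos: [0.6991, 0.0949, 0.2408]
ee_rot: [[0.293, -0.883, 0.368], [-0.955, -0.253, 0.154], [-0.043, -0.396, -0.917]]
wrist_force: [-1.2, 1.4, 5.1]
gripper_width: 0.161
gripper_force: 30.0
```

>>> servo_tool([
  [[1, 0.1, -0.3, 0.1, 0.0003, 0.003, 0.007], [1, 0.2, -1.2, 0.5, 0.0012, 0.0117, 0.0274], [1, 0.4, -2.6, 1.1, 0.0027, 0.0253, 0.0591], [1, 0.7, -4.4, 1.9, 0.0046, 0.0425, 0.0991], [1, 1.2, -6.3, 2.7, 0.0067, 0.0615, 0.1434]],
])

```text
time_s: 14.45
tcp_pos: [0.7058, 0.0962, 0.2406]
ee_rot: [[0.14, -0.911, 0.387], [-0.989, -0.112, 0.094], [-0.042, -0.396, -0.917]]
wrist_force: [-1.6, 0.9, 5.8]
gripper_width: 0.157
gripper_force: 30.0
```

>>> servo_tool([
  [[1, 0.2, -2.0, 0.8, 0.0021, 0.019, 0.0444], [1, 0.5, -3.7, 1.5, 0.004, 0.0361, 0.0843], [1, 0.8, -5.1, 2.1, 0.0055, 0.0497, 0.1161], [1, 1.0, -6.0, 2.5, 0.0064, 0.0584, 0.1365], [1, 1.0, -6.3, 2.6, 0.0068, 0.0615, 0.1435]],
])

```text
time_s: 14.95
tcp_pos: [0.7126, 0.0963, 0.2405]
ee_rot: [[-0.014, -0.918, 0.397], [-0.999, 0.029, 0.033], [-0.042, -0.396, -0.917]]
wrist_force: [-0.9, 1.1, 6.4]
gripper_width: 0.16
gripper_force: 30.0
```

>>> servo_tool([
  [[1, -0.9, 0.1, 0.2, -0.0001, 0.0038, -0.0017], [1, -3.3, 0.3, 0.7, -0.0001, 0.0138, -0.006], [1, -6.3, 0.6, 1.4, -0.0001, 0.0262, -0.0113], [1, -8.8, 0.9, 2.0, -0.0001, 0.0362, -0.0156], [1, -9.7, 1.0, 2.3, -0.0001, 0.0401, -0.0172]],
])

```text
time_s: 15.45
tcp_pos: [0.7128, 0.1058, 0.2388]
ee_rot: [[-0.014, -0.918, 0.396], [-1.0, 0.011, -0.008], [0.003, -0.396, -0.918]]
wrist_force: [-1.4, -2.3, 7.5]
gripper_width: 0.161
gripper_force: 30.0
```

Run:
```python
from w import *
state()
c=r.capture("wrist");pickle.dump(c,open("w5.p","wb"))
# push forward 4 mm, left 1 mm, lighter press
E=[.7048,.0537]
calls([unit([a,b],FR,-.9,12,0,p)@g() for a,b,p in ramp([*E,.001],[E[0]+.002,E[1]+.0005,.0003],5)],1)
calls([unit([a,b],FR,-.9,12,0,p)@g() for a,b,p in ramp([E[0]+.002,E[1]+.0005,.0003],[E[0]+.004,E[1]+.001,0],5)],1)
```

```text
t 15.45 err mm [0.6 0.2 1.2] j [ 25.   20.8 -10.1  16.1 -39.  -36.5] F [-1.4 -2.3  7.5] M [-0.51  0.39 -0.26] w 0.161
L [707.5 157.3  14. ]
R [706.1  53.3  14.3]
yaw,lean,tip [-0.79 -0.14 11.85]
[[[1, -0.0, -0.2, -0.0, 0.0, -0.0, -0.0], [1, -0.1, -0.7, 0.0, 0.0, -0.0, -0.0], [1, -0.3, -1.4, 0.1, 0.0, -0.0, -0.0], [1, -0.4, -1.9, 0.1, 0.0, -0.0, -0.0], [1, -0.5, -2.1, 0.1, 0.0, -0.0, -0.0]]]
[[[1, -0.0, -0.2, 0.1, 0.0, -0.0, -0.0], [1, -0.2, -0.7, 0.2, 0.0, -0.0, -0.0], [1, -0.3, -1.3, 0.3, 0.0, -0.0, -0.0], [1, -0.5, -1.8, 0.5, 0.0, -0.0, -0.0], [1, -0.5, -2.0, 0.5, 0.0, -0.0, -0.0]]]
```

>>> servo_tool([
  [[1, 0, -0.2, 0, 0, 0, 0], [1, -0.1, -0.7, 0, 0, 0, 0], [1, -0.3, -1.4, 0.1, 0, 0, 0], [1, -0.4, -1.9, 0.1, 0, 0, 0], [1, -0.5, -2.1, 0.1, 0, 0, 0]],
])

```text
time_s: 16.0
tcp_pos: [0.7141, 0.1057, 0.2388]
ee_rot: [[-0.015, -0.919, 0.394], [-1.0, 0.012, -0.008], [0.003, -0.395, -0.919]]
wrist_force: [-2.8, -0.5, 5.8]
gripper_width: 0.155
gripper_force: 30.0
```

>>> servo_tool([
  [[1, 0, -0.2, 0.1, 0, 0, 0], [1, -0.2, -0.7, 0.2, 0, 0, 0], [1, -0.3, -1.3, 0.3, 0, 0, 0], [1, -0.5, -1.8, 0.5, 0, 0, 0], [1, -0.5, -2.0, 0.5, 0, 0, 0]],
])

```text
time_s: 16.5
tcp_pos: [0.7156, 0.1058, 0.2387]
ee_rot: [[-0.015, -0.919, 0.393], [-1.0, 0.013, -0.009], [0.003, -0.393, -0.919]]
wrist_force: [-2.2, -1.2, 6.9]
gripper_width: 0.159
gripper_force: 30.1
```

Run:
```python
from w import *
from v import proj
import cv2
state()
c=r.capture("wrist");s=r.sense()
i=c["pixels"][60:330,180:540,::-1];i=cv2.resize(i,None,fx=2.2222,fy=2.2222,interpolation=cv2.INTER_CUBIC)[:600,:800]
cv2.imwrite("pics/w6.png",i)
U=H(s['ee_rot'],s['tcp_pos'])@np.linalg.inv(g())
k=lambda X:((proj(c,X)-[180,60])*2.2222).round(0).tolist()
S=H(rz(-.9),[.7225,.1065,0])
print(k([(S@np.r_[p,1])[:3] for p in np.array([[26,-100,20],[0,-100,20],[0,-100,0],[26,-66,20],[0,-66,20],[-14,-52,14]])/1000]))
print(k([(U@np.r_[p,1])[:3] for p in np.array([[-45,-52,14],[45,-52,14]])/1000]))
```

```text
t 16.5 err mm [-0.6 -0.8  0.1] j [ 24.9  21.2  -9.4  15.8 -39.5 -36.2] F [-2.2 -1.2  6.9] M [-0.27  1.37 -0.09] w 0.159
L [709.6 157.2  14. ]
R [708.   53.2  14.3]
yaw,lean,tip [-0.89 -0.18 12.05]
[[436.0, 135.0], [491.0, 133.0], [499.0, 137.0], [433.0, 209.0], [487.0, 210.0], [517.0, 240.0]]
[[732.0, 242.0], [517.0, 237.0]]
```

View pics/w6.png

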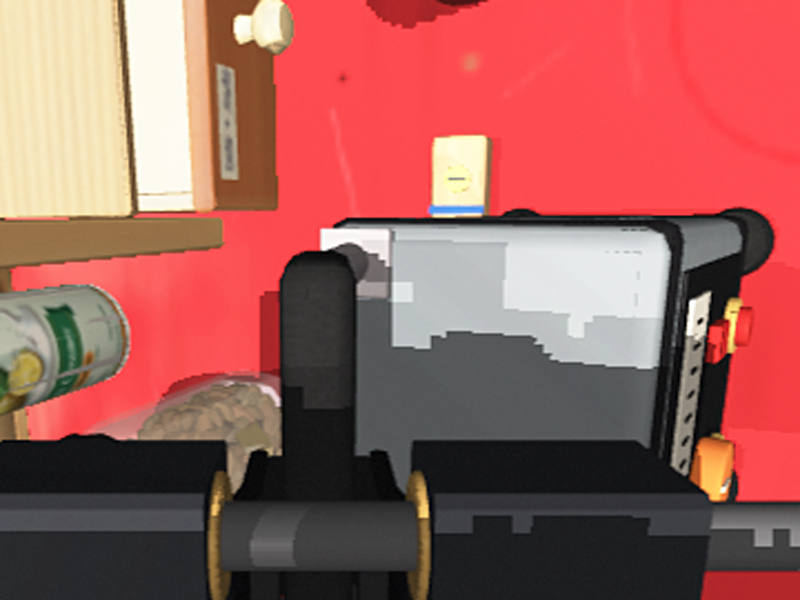

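The view shows the batten's mark at y≈210 where expected, and the front right foot near (520,237) about at the face. The pitch moment rose, so the feet may be touching. I'll push 2 mm more to check.

>>> servo_tool([
  [[1, 0, -0.5, 0.2, 0, 0, 0], [1, 0, -1, 0.4, 0, 0, 0], [1, 0, -1.5, 0.6, 0, 0, 0], [1, 0, -2, 0.8, 0, 0, 0], [1, 0, -2, 0.8, 0, 0, 0]],
])

```text
time_s: 17.05
tcp_pos: [0.7175, 0.1057, 0.2387]
ee_rot: [[-0.016, -0.92, 0.392], [-1.0, 0.013, -0.009], [0.004, -0.392, -0.92]]
wrist_force: [-3.0, -0.9, 7.4]
gripper_width: 0.16
gripper_force: 30.3
```

Run:
```python
from w import *
save(load()@H(np.eye(3),[0,-.002,.0008])); state()
```

```text
t 17.05 err mm [-0.9 -0.9 -0. ] j [ 24.8  21.4  -9.   15.7 -39.7 -36. ] F [-3.  -0.9  7.4] M [-0.22  1.67 -0.05] w 0.16
L [711.3 157.   13.9]
R [709.7  53.   14.3]
yaw,lean,tip [-0.9  -0.18 12.09]
```

Run:
```python
from w import *
U=load()@np.linalg.inv(g()); P=(U@np.r_[FR,1])[:3]; print(P, Ro.from_matrix(U[:3,:3]).as_euler('ZXY',degrees=True))
calls([unit([a,P[1]+.0003],FR,-.9,t,0,p)@g() for t,a,p in ramp([12,P[0],0.014-P[2]],[-.2,P[0]+.0005,.0003],15)],1)
```

```text
[0.71096291 0.05463967 0.01409031] [-9.01827899e-01 -1.69170992e-03  1.20022863e+01]
[[[1, -0.3, 0.5, -0.2, 0.0024, -0.0, -0.0], [1, -0.3, 1.9, -0.8, 0.0092, -0.0, -0.0], [1, -0.3, 4.1, -1.8, 0.0204, -0.0, -0.0], [1, -0.3, 7.2, -3.1, 0.0353, -0.0, -0.0], [1, -0.3, 10.9, -4.6, 0.0533, -0.0, -0.0]]]
[[[1, -0.0, 4.2, -1.8, 0.0203, -0.0, 0.0], [1, -0.0, 8.6, -3.7, 0.0421, -0.0, 0.0], [1, -0.0, 13.2, -5.5, 0.0643, 0.0, 0.0], [1, -0.0, 17.8, -7.2, 0.0861, 0.0, 0.0], [1, -0.0, 22.1, -8.6, 0.1064, 0.0, 0.0]]]
[[[1, -0.0, 3.6, -1.6, 0.018, 0.0, 0.0], [1, -0.0, 6.7, -2.9, 0.0329, 0.0, 0.0], [1, -0.0, 9.0, -3.9, 0.0441, 0.0, 0.0], [1, -0.0, 10.4, -4.4, 0.0509, 0.0, 0.0], [1, -0.0, 10.9, -4.6, 0.0533, 0.0, 0.0]]]
```

>>> servo_tool([
  [[1, -0.3, 0.5, -0.2, 0.0024, 0, 0], [1, -0.3, 1.9, -0.8, 0.0092, 0, 0], [1, -0.3, 4.1, -1.8, 0.0204, 0, 0], [1, -0.3, 7.2, -3.1, 0.0353, 0, 0], [1, -0.3, 10.9, -4.6, 0.0533, 0, 0]],
])

```text
time_s: 17.55
tcp_pos: [0.7057, 0.106, 0.2388]
ee_rot: [[-0.016, -0.897, 0.442], [-1.0, 0.012, -0.01], [0.004, -0.442, -0.897]]
wrist_force: [-4.1, -2.4, 8.2]
gripper_width: 0.159
gripper_force: 30.4
```

>>> servo_tool([
  [[1, 0, 4.2, -1.8, 0.0203, 0, 0], [1, 0, 8.6, -3.7, 0.0421, 0, 0], [1, 0, 13.2, -5.5, 0.0643, 0, 0], [1, 0, 17.8, -7.2, 0.0861, 0, 0], [1, 0, 22.1, -8.6, 0.1064, 0, 0]],
])

```text
time_s: 18.05
tcp_pos: [0.682, 0.1065, 0.2373]
ee_rot: [[-0.016, -0.844, 0.536], [-1.0, 0.012, -0.011], [0.003, -0.536, -0.844]]
wrist_force: [-5.2, -2.3, 11.5]
gripper_width: 0.159
gripper_force: 30.3
```

>>> servo_tool([
  [[1, 0, 3.6, -1.6, 0.018, 0, 0], [1, 0, 6.7, -2.9, 0.0329, 0, 0], [1, 0, 9.0, -3.9, 0.0441, 0, 0], [1, 0, 10.4, -4.4, 0.0509, 0, 0], [1, 0, 10.9, -4.6, 0.0533, 0, 0]],
])

```text
time_s: 18.55
tcp_pos: [0.6706, 0.1062, 0.2358]
ee_rot: [[-0.016, -0.814, 0.581], [-1.0, 0.011, -0.012], [0.003, -0.581, -0.814]]
wrist_force: [-6.2, -1.4, 10.8]
gripper_width: 0.167
gripper_force: 30.4
```

Run:
```python
from w import *
state()
```

```text
t 18.55 err mm [-0.7 -1.4  1.1] j [ 19.8  13.  -37.8  65.6 -13.2 -82.1] F [-6.2 -1.4 10.8] M [-0.34  1.82 -0.16] w 0.167
L [712.9 156.8  14.8]
R [711.2  52.9  15.1]
yaw,lean,tip [-0.94 -0.16 -0.32]
```

>>> servo_tool([
  [[0.8, 0, 0, 0, 0, 0, 0], [0.75, 0, 0, 0, 0, 0, 0], [0.65, 0, 0, 0, 0, 0, 0], [0.55, 0, 0, 0, 0, 0, 0], [0.45, 0, 0, 0, 0, 0, 0]],
])

```text
time_s: 19.05
tcp_pos: [0.6714, 0.1075, 0.2342]
ee_rot: [[-0.015, -0.815, 0.579], [-1.0, 0.011, -0.01], [0.002, -0.579, -0.815]]
wrist_force: [-0.7, 0.2, -0.4]
gripper_width: 0.435
gripper_force: 0.0
```

>>> servo_tool([
  [[0.45, 0, 0, -5, 0, 0, 0], [0.45, 0, 0, -15, 0, 0, 0], [0.45, 0, 0, -30, 0, 0, 0], [0.45, 0, 0, -45, 0, 0, 0], [0.45, 0, 0, -60, 0, 0, 0]],
])

```text
time_s: 19.55
tcp_pos: [0.6363, 0.1082, 0.2838]
ee_rot: [[-0.015, -0.815, 0.579], [-1.0, 0.011, -0.01], [0.002, -0.58, -0.815]]
wrist_force: [0.4, 0.2, 0.1]
gripper_width: 0.549
gripper_force: 0.0
```

>>> servo_tool([
  [[0.45, 0, 0, -20, 0, 0, 0], [0.45, 0, 0, -40, 0, 0, 0], [0.45, 0, 0, -60, 0, 0, 0], [0.45, 0, 0, -80, 0, 0, 0], [0.45, 0, 0, -100, 0, 0, 0]],
])

```text
time_s: 20.05
tcp_pos: [0.5781, 0.1091, 0.3656]
ee_rot: [[-0.015, -0.815, 0.58], [-1.0, 0.012, -0.01], [0.001, -0.58, -0.815]]
wrist_force: [-0.2, 0.7, -0.3]
gripper_width: 0.548
gripper_force: 0.0
```

Run:
```python
from w import *
import cv2
save(load()@H(np.eye(3),[0,0,-.16])); 
s=r.sense();print(s['time_s'],s['wrist_force'],s['joints'].round(1),(s['tcp_pos']-load()[:3,3])*1000)
out=[]
for n,(a,b) in(("wrist",(60,180)),("scene",(140,215))):
    c=r.capture(n);pickle.dump(c,open(n+"7.p","wb"))
    i=c["pixels"][:,:,::-1]; i=i[90:330,220:540] if n=="wrist" else i[150:300,200:400]
    out.append(cv2.resize(i,(400,300),interpolation=cv2.INTER_CUBIC))
    cv2.imwrite(f"pics/{n}7.png",c["pixels"][:,:,::-1])
cv2.imwrite("pics/s7.png",cv2.hconcat(out))
```

```text
20.05 [-0.17574058  0.65725894 -0.26374119] [ 33.8  -1.4 -29.3  33.6 -36.7 -57.4] [-0.51374785  0.04628676  0.5559439 ]
```

View pics/s7.png

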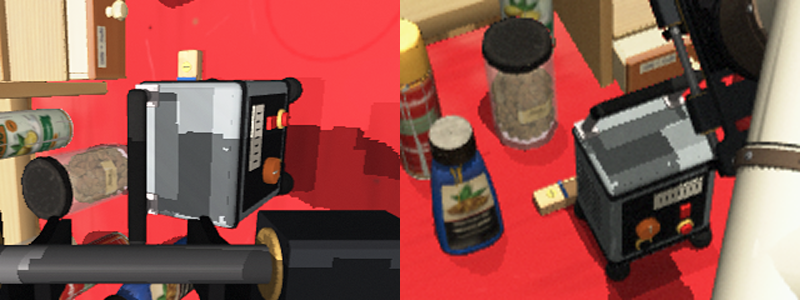

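The panels show the unit upright, with feet at about (292,87) and (285,183) in the wrist panel. The batten's end sticks out at (178–203,52), and both bottles are standing. I've used up my picture views, so I'll fit the rest numerically.

Run:
```python
from v import *
import pickle,cv2
c=pickle.load(open("wrist7.p","rb")); im=c["pixels"].astype(int)
R,Gc,B=im[...,0],im[...,1],im[...,2]
m=((R>150)&(Gc>140)&(B<190)&(B>60)&(R-B>35)).astype(np.uint8); m[:120]=0;m[165:]=0;m[:,:350]=0;m[:,400:]=0
y,x=np.nonzero(m);
for yy in range(124,160,4): 
    q=np.nonzero(m[yy])[0]; print(yy,q.min() if len(q) else None,q.max() if len(q) else None,end=' | ')
print()
for yy in (134,145): print(im[yy,358:390].tolist()[::2])
red=((R>1.8*Gc)&(R>90)).astype(int)
print([ (yy,np.nonzero(red[yy,445:475])[0][:1]+445) for yy in range(148,176,3)])
print('top of foot cols',[ (xx,150-0+np.nonzero(red[140:175,xx]==0)[0][:1]-10) for xx in range(446,464,3)])
print('blue', np.argwhere((B>R+30)&(B>Gc+20)&(np.arange(480)[:,None]<170)&(np.arange(480)[:,None]>130)&(np.arange(640)[None]>350)&(np.arange(640)[None]<400))[[0,-1]])
```

```text
124 None None | 128 None None | 132 363 377 | 136 362 377 | 140 362 377 | 144 362 377 | 148 362 377 | 152 None None | 156 None None | 
[[249, 67, 70], [248, 64, 68], [247, 146, 108], [254, 245, 196], [253, 245, 198], [254, 248, 206], [253, 243, 194], [253, 244, 196], [254, 244, 195], [255, 236, 178], [155, 115, 81], [135, 105, 72], [214, 62, 59], [243, 59, 65], [250, 66, 71], [250, 66, 72]]
[[248, 66, 70], [248, 63, 68], [242, 156, 114], [253, 235, 182], [255, 254, 162], [255, 254, 164], [255, 254, 163], [245, 216, 146], [254, 245, 197], [254, 229, 168], [158, 117, 83], [133, 105, 73], [226, 54, 57], [242, 58, 63], [249, 66, 71], [249, 65, 70]]
[(148, array([445])), (151, array([445])), (154, array([458])), (157, array([461])), (160, array([461])), (163, array([462])), (166, array([460])), (169, array([458])), (172, array([453])), (175, array([451]))]
top of foot cols [(446, array([153])), (449, array([152])), (452, array([152])), (455, array([153])), (458, array([155])), (461, array([161]))]
blue [[152 362]
 [154 376]]
```

Run:
```python
from v import *
import pickle
c=pickle.load(open("wrist7.p","rb")); im=c["pixels"].astype(int);R,Gc=im[...,0],im[...,1]
S=[[26,-66,20],[0,-66,20],[26,-100,20],[0,-100,20],[0,-90,0]]
x,e=fit(c,S,np.array([[362,153],[377,153],[362.5,131.5],[377.5,131.5],[382.3,140]]),[.72,.107,0]);print(x[:2],np.degrees(x[2]),e.round(1).tolist())
# left rear foot: lower/right edge
red=(R>1.8*Gc)&(R>60)
print([(y,(np.nonzero(red[y,430:470])[0][:1]+430).tolist()) for y in range(222,252,3)])
y,e=fit(c,[[0,0,14]],np.array([[452,162.5]]),[.6,0,0]);print('br',y[:2])
c=pickle.load(open("scene7.p","rb")); im=c["pixels"].astype(int);R,Gc=im[...,0],im[...,1]
red=(R>1.8*Gc)&(R>60)
for n,(u,v) in {'bl':(309,284),'br':(350,270)}.items():
    print(n); 
    for yy in range(v-10,v+14,2): print(yy,''.join('.' if q else '#' for q in red[yy,u-16:u+16]))
```

```text
[0.72393911 0.10896565] -1.3220239534322207 [[-0.5, 1.1], [-0.4, 1.3], [-0.2, -0.1], [0.2, -0.6], [0.9, -1.7]]
[(222, [430]), (225, [430]), (228, [430]), (231, [430]), (234, [431]), (237, [455]), (240, [454]), (243, [452]), (246, [441]), (249, [436])]
br [0.61253457 0.05501278]
bl
274 .......#########################
276 ........########################
278 .........####################...
280 ..........##############........
282 ..........############..........
284 ..........############..........
286 ..........############..........
288 ...........##########...........
290 ..............#####.............
292 ................................
294 ................................
296 ................................
br
260 ####################.........###
262 ########....#########........###
264 ######......#########........###
266 #######....##########.......####
268 ######################......####
270 ########..###########......#####
272 ###.........########.......#####
274 ...........................#####
276 ..........................######
278 ..........................######
280 .........................#######
282 .........................#######
```

Run:
```python
from v import *
import pickle,cv2
c=pickle.load(open("scene7.p","rb"))
for n,p in {'bl':(308.8,284.4),'br':(350.3,267.2)}.items():
    y,_=fit(c,[[0,0,14]],np.array([p]),[.6,0,0]);print(n,y[:2])
for n in("scene0",): 
    im=cv2.imread(f"pics/{n}.png")[:,:,::-1].astype(int);R,Gc=im[...,0],im[...,1];red=(R>1.8*Gc)&(R>60)
    for u,v in((333,327),(377,310)):
        print(u-16)
        for yy in range(v-10,v+10,2): print(yy,''.join('.' if q else '#' for q in red[yy,u-16:u+16]))
# batten in wrist: bottom near edge vs unit; wrist fr-foot column profile (right side dark bump)
c=pickle.load(open("wrist7.p","rb")); im=c["pixels"].astype(int);R,Gc=im[...,0],im[...,1];red=(R>1.8*Gc)&(R>60)
print('x0=376');
for yy in range(146,168): print(yy,''.join('.' if q else '#' for q in red[yy,376:470]))
for p in ([.7077,.0545,.014],[.6177,.0545,.014]): print(proj(c,[p]))
```

```text
bl [0.61494903 0.15743395]
br [0.61559786 0.05198216]
317
317 ........########################
319 .........#######################
321 ..........#################.....
323 ..........#############.........
325 .........#############..........
327 ..........############..........
329 ...........##########...........
331 ............#######.............
333 ................................
335 ................................
361
300 ######......#########...........
302 #######.#############...........
304 #########...#########...........
306 ######......#########...........
308 ######.....##########...........
310 #####################...........
312 ######....##########............
314 #...........######..............
316 ................................
318 ................................
x0=376
146 #####.........................................................................................
147 #####.........................................................................................
148 #####....................................................................................
[... 1246 characters left out ...]
######################################........
162 ######################################################################################........
163 #####################################################################################.........
164 #####################################################################################.........
165 #####################################################################################.........
166 ####################################################################################..........
167 ####################################################################################..........
[[387.00545255 162.03185099]]
[[448.10172253 162.10707902]]
```

Run:
```python
from v import *
import pickle
c=pickle.load(open("wrist7.p","rb"));im=c["pixels"].astype(int)
for z in(0,.014,.02): print('face z',z,proj(c,[[.722,.03,z],[.722,.05,z],[.748,.03,z]]).round(1).tolist())
# sphere silhouettes
th=np.random.default_rng(0).normal(size=(20000,3));th/=np.linalg.norm(th,axis=1)[:,None]
for n,C in(('fr',[.704,.0545,.014]),('br',[.614,.0545,.014])):
    p=proj(c,np.array(C)+.014*th); print(n,p.min(0).round(1),p.max(0).round(1),'col of top',p[p[:,1].argmin(),0].round(1))
print(im[146,356:386].tolist()); print(im[153,372:396].tolist())
```

```text
face z 0 [[382.9, 145.7], [382.5, 158.9], [368.0, 146.1]]
face z 0.014 [[378.9, 145.5], [378.5, 159.0], [363.8, 146.0]]
face z 0.02 [[377.1, 145.5], [376.7, 159.1], [361.9, 145.9]]
fr [379.9 152.5] [398.8 171.5] col of top 389.8
br [440.  151.5] [462.1 172.6] col of top 451.9
[[248, 66, 70], [248, 65, 70], [249, 67, 71], [248, 65, 70], [249, 64, 69], [244, 59, 63], [243, 160, 117], [252, 237, 178], [253, 235, 180], [253, 239, 177], [254, 249, 167], [254, 252, 160], [254, 252, 160], [254, 252, 157], [251, 245, 146], [248, 226, 150], [254, 234, 182], [254, 238, 186], [254, 242, 192], [254, 242, 191], [253, 228, 166], [215, 164, 115], [158, 117, 81], [147, 112, 78], [131, 103, 71], [145, 77, 56], [209, 40, 47], [235, 53, 58], [242, 58, 63], [250, 66, 71]]
[[75, 135, 230], [73, 134, 229], [74, 136, 231], [68, 128, 223], [87, 103, 164], [143, 104, 67], [163, 121, 84], [147, 110, 77], [155, 132, 91], [211, 136, 98], [245, 50, 56], [243, 52, 58], [236, 51, 55], [197, 44, 47], [111, 34, 35], [11, 30, 28], [12, 25, 24], [12, 23, 24], [12, 26, 26], [9, 23, 23], [25, 20, 21], [117, 29, 31], [212, 46, 50], [244, 54, 57]]
```

The numbers show the front feet about 4 mm short of the stop, because they rolled back as the unit was set down. They're centred to about 1 mm. I'll regrip and take one more short pair of strides at a smaller tip.

Run:
```python
from w import *
U=H(rz(-.9),[.6598,.1077,0]); E=U@G; A=E@H(np.eye(3),[0,0,-.06])
calls(interp(load(),A,5)+interp(A,E,5),0.45)
print('then 2 close calls')
```

```text
[[[0.45, 0.0, 1.2, 19.4, -0.0014, -0.0, 0.0001], [0.45, 0.0, 2.3, 38.8, -0.0028, -0.0001, 0.0002], [0.45, 0.0, 3.5, 58.2, -0.0043, -0.0001, 0.0003], [0.45, 0.1, 4.7, 77.6, -0.0057, -0.0002, 0.0003], [0.45, 0.1, 5.9, 97.0, -0.0071, -0.0002, 0.0004]]]
[[[0.45, -0.0, -0.0, 12.0, 0.0, -0.0, 0.0], [0.45, -0.0, -0.0, 24.0, 0.0, -0.0, 0.0], [0.45, -0.0, -0.0, 36.0, 0.0, -0.0, 0.0], [0.45, -0.0, -0.0, 48.0, 0.0, -0.0, 0.0], [0.45, -0.0, -0.0, 60.0, 0.0, -0.0, 0.0]]]
then 2 close calls
```

>>> servo_tool([
  [[0.45, 0, 1.2, 19.4, -0.0014, 0, 0.0001], [0.45, 0, 2.3, 38.8, -0.0028, -0.0001, 0.0002], [0.45, 0, 3.5, 58.2, -0.0043, -0.0001, 0.0003], [0.45, 0.1, 4.7, 77.6, -0.0057, -0.0002, 0.0003], [0.45, 0.1, 5.9, 97.0, -0.0071, -0.0002, 0.0004]],
])

```text
time_s: 20.65
tcp_pos: [0.6304, 0.1079, 0.2803]
ee_rot: [[-0.015, -0.82, 0.572], [-1.0, 0.012, -0.01], [0.002, -0.572, -0.82]]
wrist_force: [0.5, -0.7, 0.2]
gripper_width: 0.549
gripper_force: 0.0
```

>>> servo_tool([
  [[0.45, 0, 0, 12, 0, 0, 0], [0.45, 0, 0, 24, 0, 0, 0], [0.45, 0, 0, 36, 0, 0, 0], [0.45, 0, 0, 48, 0, 0, 0], [0.45, 0, 0, 60, 0, 0, 0]],
])

```text
time_s: 21.15
tcp_pos: [0.6646, 0.1074, 0.2311]
ee_rot: [[-0.015, -0.82, 0.572], [-1.0, 0.012, -0.01], [0.001, -0.572, -0.82]]
wrist_force: [-0.2, -0.7, 0.1]
gripper_width: 0.553
gripper_force: 0.0
```

>>> servo_tool([
  [[0.6, 0, 0, 0, 0, 0, 0], [0.68, 0, 0, 0, 0, 0, 0], [0.74, 0, 0, 0, 0, 0, 0], [0.78, 0, 0, 0, 0, 0, 0], [0.8, 0, 0, 0, 0, 0, 0]],
])

```text
time_s: 21.65
tcp_pos: [0.6645, 0.1077, 0.2342]
ee_rot: [[-0.015, -0.818, 0.575], [-1.0, 0.012, -0.009], [0.001, -0.575, -0.818]]
wrist_force: [-0.1, 0.5, -0.5]
gripper_width: 0.233
gripper_force: 0.0
```

>>> servo_tool([
  [[0.84, 0, 0, 0, 0, 0, 0], [1, 0, 0, 0, 0, 0, 0], [1, 0, 0, 0, 0, 0, 0], [1, 0, 0, 0, 0, 0, 0], [1, 0, 0, 0, 0, 0, 0]],
])

```text
time_s: 22.15
tcp_pos: [0.6648, 0.1074, 0.2341]
ee_rot: [[-0.015, -0.818, 0.575], [-1.0, 0.012, -0.01], [0.001, -0.575, -0.818]]
wrist_force: [-0.8, -0.3, 1.2]
gripper_width: 0.159
gripper_force: 30.0
```

Run:
```python
from w import *
s=r.sense(); U=H(rz(-.9),[.6600,.1077,0]); pickle.dump(np.linalg.inv(U)@H(s['ee_rot'],s['tcp_pos']),open('G.p','wb'))
state()
tip=6; f=rz(-.9)[:2,0]; P0=(U@np.r_[FL,1])[:2]; L=P0+f*.014*np.radians(tip)
q=[unit(P0+f*.014*np.radians(t),FL,-.9,t,0,p) for t,p in ramp([0,0],[tip,.0003],10)]
q+=[unit(L,FL,-.9,tip,l,.0005) for l in ramp([0],[-2.5],5)[:,0]]
q+=[unit(L,FL,y,tip,-2.5,.0005) for y in ramp([-.9],[1.8],5)[:,0]]
calls([u@g() for u in q],1); print(L, (unit(L,FL,1.8,tip,0)@np.r_[FR,1])[:2])
```

```text
t 22.15 err mm [ 0.4 -0.2  0.7] j [ 20.5  12.7 -38.1  63.9 -13.6 -81. ] F [-0.8 -0.3  1.2] M [-0.07  0.94 -0.  ] w 0.159
L [705.8 159.   14. ]
R [704.2  55.   14. ]
yaw,lean,tip [-0.9  0.  -0. ]
[[[1, 0.2, -1.3, -0.0, -0.0008, 0.0007, -0.001], [1, 0.2, -2.9, 0.7, -0.0082, 0.0007, -0.001], [1, 0.2, -5.3, 2.0, -0.0198, 0.0007, -0.001], [1, 0.2, -8.4, 3.6, -0.0344, 0.0007, -0.001], [1, 0.2, -11.8, 5.4, -0.0506, 0.0007, -0.001]]]
[[[1, -0.0, -3.4, 1.7, -0.0162, -0.0, -0.0001], [1, -0.0, -6.5, 3.3, -0.0308, -0.0, -0.0001], [1, -0.0, -8.9, 4.6, -0.0424, -0.0, -0.0001], [1, -0.0, -10.5, 5.4, -0.0498, -0.0, -0.0001], [1, -0.0, -11.0, 5.7, -0.0524, -0.0, -0.0001]]]
[[[1, -1.0, -0.0, -0.0, 0.0, 0.0036, -0.002], [1, -3.4, -0.3, -0.5, 0.0, 0.0131, -0.0073], [1, -6.4, -0.6, -1.1, 0.0, 0.0249, -0.0139], [1, -8.9, -0.9, -1.5, 0.0, 0.0344, -0.0192], [1, -9.8, -0.9, -1.6, 0.0, 0.0381, -0.0212]]]
[[[1, 0.1, -0.2, 0.0, 0.0002, -0.0022, -0.0039], [1, 0.3, -0.6, 0.3, 0.0007, -0.0079, -0.0142], [1, 0.5, -1.2, 0.6, 0.0014, -0.015, -0.0269], [1, 0.7, -1.6, 0.9, 0.0019, -0.0207, -0.0372], [1, 0.8, -1.8, 1.0, 0.0021, -0.0229, -0.0411]]]
[0.70727712 0.15896373] [0.71054384 0.05501505]
```

Run:
```python
from w import *
tip=6;L=[.70728,.15896]; save(unit(L,FL,-.9,tip,-2.5,.0005)@g())
calls([unit(L,FL,y,tip,-2.5,.0005)@g() for y in ramp([-.9],[1.2],5)[:,0]],1); print((unit(L,FL,1.2,tip,0)@np.r_[FR,1])[:2])
```

```text
[[[1, 0.1, -0.1, 0.1, 0.0002, -0.0017, -0.0031], [1, 0.2, -0.5, 0.3, 0.0006, -0.0062, -0.0111], [1, 0.4, -0.9, 0.5, 0.0011, -0.0117, -0.0209], [1, 0.5, -1.2, 0.7, 0.0015, -0.0161, -0.0289], [1, 0.6, -1.4, 0.8, 0.0016, -0.0178, -0.032]]]
[0.70945801 0.05498281]
```

>>> servo_tool([
  [[1, 0.2, -1.3, 0, -0.0008, 0.0007, -0.001], [1, 0.2, -2.9, 0.7, -0.0082, 0.0007, -0.001], [1, 0.2, -5.3, 2.0, -0.0198, 0.0007, -0.001], [1, 0.2, -8.4, 3.6, -0.0344, 0.0007, -0.001], [1, 0.2, -11.8, 5.4, -0.0506, 0.0007, -0.001]],
])

```text
time_s: 22.65
tcp_pos: [0.6771, 0.1073, 0.2358]
ee_rot: [[-0.015, -0.847, 0.531], [-1.0, 0.011, -0.009], [0.002, -0.531, -0.847]]
wrist_force: [0.1, -0.4, 2.3]
gripper_width: 0.161
gripper_force: 30.0
```

>>> servo_tool([
  [[1, 0, -3.4, 1.7, -0.0162, 0, -0.0001], [1, 0, -6.5, 3.3, -0.0308, 0, -0.0001], [1, 0, -8.9, 4.6, -0.0424, 0, -0.0001], [1, 0, -10.5, 5.4, -0.0498, 0, -0.0001], [1, 0, -11.0, 5.7, -0.0524, 0, -0.0001]],
])

```text
time_s: 23.15
tcp_pos: [0.6898, 0.107, 0.2371]
ee_rot: [[-0.015, -0.873, 0.487], [-1.0, 0.012, -0.009], [0.002, -0.487, -0.873]]
wrist_force: [-2.0, 1.7, 3.6]
gripper_width: 0.16
gripper_force: 30.0
```

>>> servo_tool([
  [[1, -1.0, 0, 0, 0, 0.0036, -0.002], [1, -3.4, -0.3, -0.5, 0, 0.0131, -0.0073], [1, -6.4, -0.6, -1.1, 0, 0.0249, -0.0139], [1, -8.9, -0.9, -1.5, 0, 0.0344, -0.0192], [1, -9.8, -0.9, -1.6, 0, 0.0381, -0.0212]],
])

```text
time_s: 23.65
tcp_pos: [0.6897, 0.1167, 0.2388]
ee_rot: [[-0.015, -0.874, 0.486], [-0.999, -0.01, -0.048], [0.047, -0.486, -0.872]]
wrist_force: [-1.2, -1.0, 2.9]
gripper_width: 0.156
gripper_force: 30.0
```

>>> servo_tool([
  [[1, 0.1, -0.1, 0.1, 0.0002, -0.0017, -0.0031], [1, 0.2, -0.5, 0.3, 0.0006, -0.0062, -0.0111], [1, 0.4, -0.9, 0.5, 0.0011, -0.0117, -0.0209], [1, 0.5, -1.2, 0.7, 0.0015, -0.0161, -0.0289], [1, 0.6, -1.4, 0.8, 0.0016, -0.0178, -0.032]],
])

```text
time_s: 24.15
tcp_pos: [0.6914, 0.1157, 0.2387]
ee_rot: [[0.022, -0.873, 0.488], [-0.999, -0.041, -0.03], [0.046, -0.486, -0.873]]
wrist_force: [-1.7, -0.9, 2.9]
gripper_width: 0.157
gripper_force: 30.0
```

Run:
```python
from w import *
state()
tip=6;L=[.70728,.15896]; P=(unit(L,FL,1.2,tip,0)@np.r_[FR,1])[:2]
q=[unit(L,FL,1.2,tip,l,.0005) if l<0 else unit(P,FR,1.2,tip,l,.0005) for l in ramp([-2.5],[2.5],5)[:,0]]
q+=[unit(P,FR,y,tip,2.5,.0005) for y in ramp([1.2],[-.9],5)[:,0]]
q+=[unit(P,FR,-.9,tip,l,.0005) for l in ramp([2.5],[0],5)[:,0]]
calls([u@g() for u in q],1); print(P)
```

```text
t 24.15 err mm [ 0.1 -0.5  0. ] j [ 26.9  17.1 -22.4  31.3 -28.3 -49.9] F [-1.7 -0.9  2.9] M [ 0.01  1.23 -0.15] w 0.157
L [707.6 158.2  13.5]
R [709.8  54.3  18.2]
yaw,lean,tip [ 1.2  -2.57  5.97]
[[[1, 1.8, 0.3, 0.4, 0.0, -0.0073, 0.0041], [1, 6.7, 0.9, 1.5, 0.0001, -0.0264, 0.0147], [1, 12.7, 1.0, 1.7, 0.0001, -0.0499, 0.0278], [1, 17.6, 0.6, 1.0, 0.0001, -0.069, 0.0384], [1, 19.5, 0.5, 0.8, 0.0001, -0.0763, 0.0424]]]
[[[1, -0.0, -0.1, 0.0, 0.0001, 0.0017, 0.0031], [1, -0.2, -0.5, 0.2, 0.0005, 0.0062, 0.0111], [1, -0.4, -0.9, 0.5, 0.001, 0.0117, 0.021], [1, -0.5, -1.2, 0.7, 0.0014, 0.0162, 0.029], [1, -0.6, -1.4, 0.7, 0.0015, 0.0179, 0.032]]]
[[[1, -0.9, 0.1, 0.2, 0.0, 0.0036, -0.002], [1, -3.3, 0.4, 0.7, 0.0, 0.0131, -0.0073], [1, -6.3, 0.8, 1.4, 0.0, 0.0249, -0.0138], [1, -8.7, 1.1, 2.0, 0.0, 0.0344, -0.0192], [1, -9.6, 1.2, 2.2, 0.0, 0.0381, -0.0212]]]
[0.70945801 0.05498281]
```

>>> servo_tool([
  [[1, 1.8, 0.3, 0.4, 0, -0.0073, 0.0041], [1, 6.7, 0.9, 1.5, 0.0001, -0.0264, 0.0147], [1, 12.7, 1.0, 1.7, 0.0001, -0.0499, 0.0278], [1, 17.6, 0.6, 1.0, 0.0001, -0.069, 0.0384], [1, 19.5, 0.5, 0.8, 0.0001, -0.0763, 0.0424]],
])

```text
time_s: 24.65
tcp_pos: [0.6919, 0.0962, 0.2391]
ee_rot: [[0.022, -0.873, 0.487], [-0.999, 0.002, 0.047], [-0.042, -0.487, -0.872]]
wrist_force: [-2.3, 1.4, 3.5]
gripper_width: 0.159
gripper_force: 30.0
```

>>> servo_tool([
  [[1, 0, -0.1, 0, 0.0001, 0.0017, 0.0031], [1, -0.2, -0.5, 0.2, 0.0005, 0.0062, 0.0111], [1, -0.4, -0.9, 0.5, 0.001, 0.0117, 0.021], [1, -0.5, -1.2, 0.7, 0.0014, 0.0162, 0.029], [1, -0.6, -1.4, 0.7, 0.0015, 0.0179, 0.032]],
])

```text
time_s: 25.15
tcp_pos: [0.6934, 0.0974, 0.239]
ee_rot: [[-0.014, -0.873, 0.488], [-0.999, 0.032, 0.029], [-0.041, -0.487, -0.872]]
wrist_force: [-1.9, 1.0, 3.8]
gripper_width: 0.159
gripper_force: 30.0
```

>>> servo_tool([
  [[1, -0.9, 0.1, 0.2, 0, 0.0036, -0.002], [1, -3.3, 0.4, 0.7, 0, 0.0131, -0.0073], [1, -6.3, 0.8, 1.4, 0, 0.0249, -0.0138], [1, -8.7, 1.1, 2.0, 0, 0.0344, -0.0192], [1, -9.6, 1.2, 2.2, 0, 0.0381, -0.0212]],
])

```text
time_s: 25.65
tcp_pos: [0.6936, 0.1071, 0.237]
ee_rot: [[-0.014, -0.873, 0.488], [-1.0, 0.011, -0.01], [0.004, -0.488, -0.873]]
wrist_force: [-2.8, 1.2, 5.2]
gripper_width: 0.156
gripper_force: 30.0
```

```bash
cat > meas.py <<'E'
from w import *
from v import proj
from scipy.optimize import brentq
def meas():
    c=r.capture("wrist"); im=c["pixels"].astype(int); R,Gc,B=im[...,0],im[...,1],im[...,2]
    u,v=proj(c,[[.722,.02,.02]])[0].round().astype(int)
    row=im[v,u-25:u+12]; print('stop row',v,'col0',u-25,[tuple(p) for p in row[15:].tolist()])
    f=proj(c,[[.708,.055,.014],[.618,.055,.014]]); print('pred fr,br',f.round(1).tolist(),'face top pred',proj(c,[[.722,.02,.02]]).round(1).tolist())
    red=(R>1.8*Gc)&(R>60); y0=int(f[0,1])-16
    print('x0',int(f[0,0])-16)
    for yy in range(y0,y0+14): print(yy,''.join('.' if q else '#' for q in red[yy,int(f[0,0])-16:int(f[1,0])+22]))
E
python3 - <<'E'
from meas import *
state(); meas()
E
```

```text
t 25.65 err mm [0.3 0.1 0.5] j [ 25.8  17.1 -21.8  28.6 -27.6 -49.4] F [-2.8  1.2  5.2] M [0.04 1.13 0.06] w 0.156
L [711.7 158.5  13.9]
R [710.2  54.5  14.1]
yaw,lean,tip [-0.85 -0.14  5.92]
stop row 133 col0 376 [(254, 248, 205), (254, 246, 201), (254, 246, 202), (254, 247, 202), (254, 247, 201), (254, 246, 199), (254, 243, 195), (255, 238, 184), (249, 209, 150), (172, 127, 89), (150, 113, 80), (137, 105, 73), (133, 90, 64), (200, 68, 58), (240, 54, 59), (237, 56, 60), (236, 54, 58), (245, 61, 66), (251, 70, 74), (251, 69, 73), (251, 70, 74), (251, 69, 73)]
pred fr,br [[413.9, 167.4], [512.4, 168.1]] face top pred [[400.6, 132.7]]
x0 397
151 ######...................................................................................................................................
152 ######..........#..............................................................................................#########.................
153 ######.......########.....................................................................................################...............
154 ######....############
[... 835 characters left out ...]
############################################################################################################################........
161 #################################################################################################################################........
162 ##################################################################################################################################.......
163 ##################################################################################################################################.......
164 ##################################################################################################################################.......
```

Relative to the batten, the front feet are now within about 0.5 mm of contact. I'll untip with a light load so they slide instead of rolling back.

Run:
```python
from w import *
P=np.array([.70946,.05498])
q=[unit(P+[a,0],FR,-.9,t,0,p) for t,a,p in ramp([6,0,.0005],[4.5,.001,-.0006],5)]
q+=[unit(P+[a,0],FR,-.9,t,0,p) for t,a,p in ramp([4.5,.001,-.0006],[-.1,.0012,-.0004],10)]
calls([u@g() for u in q],1)
```

```text
[[[1, -0.0, 0.4, -0.3, 0.0025, -0.0, 0.0], [1, -0.1, 1.4, -1.0, 0.0091, -0.0, 0.0], [1, -0.1, 2.6, -1.9, 0.0172, -0.0, 0.0], [1, -0.1, 3.6, -2.6, 0.0237, 0.0, 0.0], [1, -0.1, 4.0, -2.9, 0.0262, 0.0, 0.0]]]
[[[1, 0.0, 0.4, -0.1, 0.002, 0.0, 0.0], [1, 0.0, 1.5, -0.7, 0.0077, 0.0, 0.0], [1, 0.0, 3.3, -1.4, 0.0166, 0.0, 0.0001], [1, 0.0, 5.6, -2.4, 0.0277, 0.0, 0.0001], [1, 0.0, 8.2, -3.4, 0.0401, 0.0, 0.0001]]]
[[[1, 0.0, 2.5, -1.1, 0.0125, 0.0001, -0.0], [1, 0.0, 4.8, -2.1, 0.0236, 0.0001, -0.0], [1, 0.0, 6.6, -2.8, 0.0325, 0.0001, -0.0], [1, 0.0, 7.8, -3.3, 0.0382, 0.0001, -0.0], [1, 0.0, 8.2, -3.5, 0.0402, 0.0001, 0.0]]]
```

>>> servo_tool([
  [[1, 0, 0.4, -0.3, 0.0025, 0, 0], [1, -0.1, 1.4, -1.0, 0.0091, 0, 0], [1, -0.1, 2.6, -1.9, 0.0172, 0, 0], [1, -0.1, 3.6, -2.6, 0.0237, 0, 0], [1, -0.1, 4.0, -2.9, 0.0262, 0, 0]],
])

```text
time_s: 26.2
tcp_pos: [0.688, 0.1068, 0.2366]
ee_rot: [[-0.015, -0.861, 0.509], [-1.0, 0.011, -0.01], [0.003, -0.509, -0.861]]
wrist_force: [-1.9, 1.9, 2.2]
gripper_width: 0.158
gripper_force: 30.0
```

>>> servo_tool([
  [[1, 0, 0.4, -0.1, 0.002, 0, 0], [1, 0, 1.5, -0.7, 0.0077, 0, 0], [1, 0, 3.3, -1.4, 0.0166, 0, 0.0001], [1, 0, 5.6, -2.4, 0.0277, 0, 0.0001], [1, 0, 8.2, -3.4, 0.0401, 0, 0.0001]],
])

```text
time_s: 26.7
tcp_pos: [0.6794, 0.1071, 0.2356]
ee_rot: [[-0.015, -0.839, 0.544], [-1.0, 0.012, -0.01], [0.002, -0.544, -0.839]]
wrist_force: [-4.0, 1.1, 4.7]
gripper_width: 0.159
gripper_force: 30.1
```

>>> servo_tool([
  [[1, 0, 2.5, -1.1, 0.0125, 0.0001, 0], [1, 0, 4.8, -2.1, 0.0236, 0.0001, 0], [1, 0, 6.6, -2.8, 0.0325, 0.0001, 0], [1, 0, 7.8, -3.3, 0.0382, 0.0001, 0], [1, 0, 8.2, -3.5, 0.0402, 0.0001, 0]],
])

```text
time_s: 27.2
tcp_pos: [0.6704, 0.1069, 0.2342]
ee_rot: [[-0.015, -0.817, 0.577], [-1.0, 0.011, -0.011], [0.002, -0.577, -0.817]]
wrist_force: [-3.4, 1.3, 3.1]
gripper_width: 0.156
gripper_force: 30.1
```

Run:
```python
from meas import *
state(); meas()
```

```text
t 27.2 err mm [-0.4 -0.5 -0.2] j [ 20.3  13.2 -37.5  64.  -13.5 -80.8] F [-3.4  1.3  3.1] M [0.56 2.14 0.23] w 0.156
L [711.9 158.3  14.2]
R [710.3  54.3  14.3]
yaw,lean,tip [-0.88 -0.06 -0.13]
stop row 133 col0 376 [(254, 245, 199), (254, 245, 198), (254, 244, 196), (253, 244, 195), (254, 245, 197), (254, 244, 195), (254, 242, 192), (254, 238, 185), (253, 227, 166), (216, 164, 116), (158, 118, 83), (156, 117, 82), (146, 111, 77), (130, 101, 71), (151, 87, 66), (212, 61, 58), (236, 53, 59), (233, 54, 59), (242, 59, 65), (251, 68, 74), (250, 66, 72), (250, 67, 72)]
pred fr,br [[414.0, 167.6], [511.9, 168.7]] face top pred [[400.6, 133.0]]
x0 398
151 #######................................................................................................................................
152 #######................................................................................................................................
153 ######........#######........................................................................................############..............
154 ######.....############
[... 812 characters left out ...]

160 #################################################################################################################################......
161 ##################################################################################################################################.....
162 ##################################################################################################################################.....
163 ##################################################################################################################################.....
164 ###################################################################################################################################....
```

Gap is now about 1 mm or less with the unit upright. Release and back away.

>>> servo_tool([
  [[0.8, 0, 0, 0, 0, 0, 0], [0.75, 0, 0, 0, 0, 0, 0], [0.65, 0, 0, 0, 0, 0, 0], [0.55, 0, 0, 0, 0, 0, 0], [0.45, 0, 0, 0, 0, 0, 0]],
])

```text
time_s: 27.75
tcp_pos: [0.6711, 0.107, 0.2343]
ee_rot: [[-0.015, -0.817, 0.577], [-1.0, 0.011, -0.011], [0.003, -0.577, -0.817]]
wrist_force: [0.4, 0.8, 0.8]
gripper_width: 0.436
gripper_force: 0.0
```

>>> servo_tool([
  [[0.45, 0, 0, -5, 0, 0, 0], [0.45, 0, 0, -15, 0, 0, 0], [0.45, 0, 0, -30, 0, 0, 0], [0.45, 0, 0, -45, 0, 0, 0], [0.45, 0, 0, -60, 0, 0, 0]],
])

```text
time_s: 28.25
tcp_pos: [0.636, 0.1079, 0.2838]
ee_rot: [[-0.015, -0.817, 0.577], [-1.0, 0.011, -0.011], [0.003, -0.577, -0.817]]
wrist_force: [1.1, -0.9, -0.7]
gripper_width: 0.556
gripper_force: 0.0
```

Run:
```python
from meas import *
save(load()@H(np.eye(3),[0,0,-.06])); s=r.sense(); print(s['time_s'],s['wrist_force'],s['tcp_pos']); meas()
```

```text
28.25 [ 1.13966621 -0.87741255 -0.74033747] [0.63602463 0.10785779 0.28378272]
stop row 136 col0 364 [(252, 236, 166), (249, 226, 161), (254, 242, 193), (254, 245, 198), (254, 244, 196), (254, 244, 196), (253, 244, 195), (254, 243, 194), (254, 239, 187), (254, 229, 169), (227, 172, 122), (156, 116, 81), (154, 116, 82), (143, 108, 75), (124, 99, 70), (183, 80, 62), (239, 53, 60), (234, 53, 58), (234, 55, 59), (243, 60, 65), (250, 67, 72), (249, 67, 71)]
pred fr,br [[401.1, 165.2], [481.0, 165.8]] face top pred [[389.5, 135.7]]
x0 385
149 #########............................................................................................................
150 #########............................................................................................................
151 ########.............................................................................................................
152 ########.............................................................................................................
153 ########......######.................................................
[... 446 characters left out ...]
################################################################################..........
158 ############################################################################################################.........
159 ############################################################################################################.........
160 #############################################################################################################........
161 #############################################################################################################........
162 #############################################################################################################........
```

The remaining gap is about 1.8 mm by measurement. I'll do one last very short stride pair at a small tip, where the roll-back is negligible.

Run:
```python
from w import *
U=H(rz(-.9),[.6626,.1077,0])
D=(U@G); D[2,3]+=.0005
calls(interp(load(),D,5),0.45)
```

```text
[[[0.45, -0.0, 0.7, 11.7, -0.0007, -0.0002, 0.0002], [0.45, -0.1, 1.3, 23.3, -0.0014, -0.0003, 0.0004], [0.45, -0.1, 2.0, 35.0, -0.0021, -0.0005, 0.0006], [0.45, -0.1, 2.6, 46.6, -0.0028, -0.0006, 0.0008], [0.45, -0.1, 3.3, 58.3, -0.0035, -0.0008, 0.0011]]]
```

>>> servo_tool([
  [[0.45, 0, 0.7, 11.7, -0.0007, -0.0002, 0.0002], [0.45, -0.1, 1.3, 23.3, -0.0014, -0.0003, 0.0004], [0.45, -0.1, 2.0, 35.0, -0.0021, -0.0005, 0.0006], [0.45, -0.1, 2.6, 46.6, -0.0028, -0.0006, 0.0008], [0.45, -0.1, 3.3, 58.3, -0.0035, -0.0008, 0.0011]],
])

```text
time_s: 28.8
tcp_pos: [0.6676, 0.1076, 0.2331]
ee_rot: [[-0.015, -0.819, 0.574], [-1.0, 0.012, -0.01], [0.001, -0.574, -0.819]]
wrist_force: [-0.0, -0.1, 0.5]
gripper_width: 0.55
gripper_force: 0.0
```

>>> servo_tool([
  [[0.6, 0, 0, 0, 0, 0, 0], [0.68, 0, 0, 0, 0, 0, 0], [0.74, 0, 0, 0, 0, 0, 0], [0.78, 0, 0, 0, 0, 0, 0], [0.8, 0, 0, 0, 0, 0, 0]],
])

```text
time_s: 29.3
tcp_pos: [0.6674, 0.1076, 0.2347]
ee_rot: [[-0.015, -0.818, 0.575], [-1.0, 0.012, -0.009], [0.001, -0.575, -0.818]]
wrist_force: [0.1, 0.5, -0.3]
gripper_width: 0.231
gripper_force: 0.0
```

>>> servo_tool([
  [[0.84, 0, 0, 0, 0, 0, 0], [1, 0, 0, 0, 0, 0, 0], [1, 0, 0, 0, 0, 0, 0], [1, 0, 0, 0, 0, 0, 0], [1, 0, 0, 0, 0, 0, 0]],
])

```text
time_s: 29.8
tcp_pos: [0.6679, 0.1076, 0.235]
ee_rot: [[-0.015, -0.818, 0.576], [-1.0, 0.012, -0.009], [0.001, -0.576, -0.818]]
wrist_force: [1.6, -0.4, 3.1]
gripper_width: 0.159
gripper_force: 30.0
```

Run:
```python
from w import *
s=r.sense(); U=H(rz(-.9),[.6626,.1077,0]); pickle.dump(np.linalg.inv(U)@H(s['ee_rot'],s['tcp_pos']),open('G.p','wb'))
state()
tip=3; P0=(U@np.r_[FL,1])[:2]; L=P0+[.014*np.radians(tip),0]
q=[unit(P0+[.014*np.radians(t),0],FL,-.9,t,0,p) for t,p in ramp([0,0],[tip,.0003],5)]
q+=[unit(L,FL,-.9,tip,l,.0004) for l in ramp([0],[-2.5],5)[:,0]]
q+=[unit(L,FL,y,tip,-2.5,.0004) for y in ramp([-.9],[.6],5)[:,0]]
P=(unit(L,FL,.6,tip,0)@np.r_[FR,1])[:2]; print(L,P)
q+=[unit(L,FL,.6,tip,l,.0004) if l<0 else unit(P,FR,.6,tip,l,.0004) for l in ramp([-2.5],[2.5],5)[:,0]]
q+=[unit(P,FR,y,tip,2.5,.0004) for y in ramp([.6],[-.9],5)[:,0]]
q+=[unit(P,FR,-.9,tip,l,.0002) for l in ramp([2.5],[0],5)[:,0]]
q+=[unit(P,FR,-.9,t,0,p) for t,p in ramp([tip,-.0004],[0,-.0004],5)]
calls([u@g() for u in q],1)
```

```text
t 29.8 err mm [ 0.7 -0.   1.1] j [ 20.7  12.9 -37.5  63.  -13.8 -80.2] F [ 1.6 -0.4  3.1] M [ 0.07  0.44 -0.02] w 0.159
L [708.4 159.   14. ]
R [706.8  55.   14. ]
yaw,lean,tip [-0.9  0.   0. ]
[0.70914427 0.15898676] [0.71023333 0.05499246]
[[[1, -0.0, -2.3, 0.0, -0.0024, 0.0004, -0.0008], [1, -0.0, -5.0, 1.5, -0.0155, 0.0003, -0.0008], [1, -0.0, -8.4, 3.3, -0.0317, 0.0003, -0.0008], [1, -0.0, -11.2, 4.8, -0.0448, 0.0003, -0.0008], [1, -0.0, -12.2, 5.4, -0.0498, 0.0003, -0.0008]]]
[[[1, -0.9, -0.0, -0.1, 0.0, 0.0036, -0.0022], [1, -3.4, -0.3, -0.6, 0.0, 0.0128, -0.008], [1, -6.4, -0.7, -1.1, -0.0, 0.0242, -0.0152], [1, -8.8, -0.9, -1.5, -0.0, 0.0335, -0.021], [1, -9.8, -1.0, -1.7, -0.0, 0.037, -0.0232]]]
[[[1, 0.1, -0.1, 0.1, 0.0001, -0.0014, -0.0021], [1, 0.3, -0.4, 0.2, 0.0004, -0.0048, -0.0077], [1, 0.5, -0.6, 0.4, 0.0007, -0.0091, -0.0145], [1, 0.7, -0.9, 0.6, 0.001, -0.0126, -0.0201], [1, 0.7, -1.0, 0.6, 0.0011, -0.0139, -0.0222]]]
[[[1, 1.9, 0.3, 0.4, 0.0001, -0.0071, 0.0045], [1, 6.7, 0.9, 1.5, 0.0001, -0.0256, 0.0161], [1, 12.7, 1.1, 1.7, 0.0001, -0.0484, 0.0304], [1, 17.7, 0.7, 1.0, 0.0001, -0.0669, 0.042], [1, 19.6, 0.5, 0.8, 0.0001, -0.0739, 0.0465]]]
[[[1, -0.1, -0.1, 0.0, 0.0001, 0.0013, 0.0021], [1, -0.3, -0.3, 0.2, 0.0004, 0.0048, 0.0076], [1, -0.5, -0.6, 0.4, 0.0007, 0.0091, 0.0144], [1, -0.7, -0.8, 0.5, 0.001, 0.0126, 0.02], [1, -0.8, -0.9, 0.6, 0.0011, 0.0139, 0.0221]]]
[[[1, -0.9, -0.0, 0.0, 0.0, 0.0035, -0.0022], [1, -3.3, 0.3, 0.5, 0.0, 0.0128, -0.008], [1, -6.3, 0.7, 1.2, -0.0, 0.0242, -0.0152], [1, -8.7, 1.1, 1.7, -0.0, 0.0334, -0.021], [1, -9.6, 1.2, 1.9, -0.0, 0.0369, -0.0232]]]
[[[1, -0.0, 0.7, -1.0, 0.005, 0.0, -0.0], [1, -0.0, 3.4, -2.2, 0.0181, 0.0001, -0.0], [1, -0.0, 6.7, -3.6, 0.0343, 0.0001, -0.0], [1, -0.0, 9.4, -4.7, 0.0474, 0.0001, -0.0], [1, -0.0, 10.5, -5.2, 0.0523, 0.0001, -0.0]]]
```

>>> servo_tool([
  [[1, 0, -2.3, 0, -0.0024, 0.0004, -0.0008], [1, 0, -5.0, 1.5, -0.0155, 0.0003, -0.0008], [1, 0, -8.4, 3.3, -0.0317, 0.0003, -0.0008], [1, 0, -11.2, 4.8, -0.0448, 0.0003, -0.0008], [1, 0, -12.2, 5.4, -0.0498, 0.0003, -0.0008]],
])

```text
time_s: 30.3
tcp_pos: [0.6806, 0.1075, 0.2368]
ee_rot: [[-0.015, -0.846, 0.533], [-1.0, 0.012, -0.01], [0.002, -0.533, -0.846]]
wrist_force: [-2.9, -1.0, 4.2]
gripper_width: 0.162
gripper_force: 30.0
```

>>> servo_tool([
  [[1, -0.9, 0, -0.1, 0, 0.0036, -0.0022], [1, -3.4, -0.3, -0.6, 0, 0.0128, -0.008], [1, -6.4, -0.7, -1.1, 0, 0.0242, -0.0152], [1, -8.8, -0.9, -1.5, 0, 0.0335, -0.021], [1, -9.8, -1.0, -1.7, 0, 0.037, -0.0232]],
])

```text
time_s: 30.8
tcp_pos: [0.6804, 0.1171, 0.2385]
ee_rot: [[-0.015, -0.847, 0.532], [-0.999, -0.012, -0.047], [0.047, -0.532, -0.845]]
wrist_force: [-2.0, -0.0, 3.4]
gripper_width: 0.159
gripper_force: 30.0
```

>>> servo_tool([
  [[1, 0.1, -0.1, 0.1, 0.0001, -0.0014, -0.0021], [1, 0.3, -0.4, 0.2, 0.0004, -0.0048, -0.0077], [1, 0.5, -0.6, 0.4, 0.0007, -0.0091, -0.0145], [1, 0.7, -0.9, 0.6, 0.001, -0.0126, -0.0201], [1, 0.7, -1.0, 0.6, 0.0011, -0.0139, -0.0222]],
])

```text
time_s: 31.3
tcp_pos: [0.6816, 0.1159, 0.2385]
ee_rot: [[0.01, -0.846, 0.533], [-0.999, -0.033, -0.033], [0.045, -0.532, -0.846]]
wrist_force: [-2.6, 0.2, 4.1]
gripper_width: 0.157
gripper_force: 30.3
```

>>> servo_tool([
  [[1, 1.9, 0.3, 0.4, 0.0001, -0.0071, 0.0045], [1, 6.7, 0.9, 1.5, 0.0001, -0.0256, 0.0161], [1, 12.7, 1.1, 1.7, 0.0001, -0.0484, 0.0304], [1, 17.7, 0.7, 1.0, 0.0001, -0.0669, 0.042], [1, 19.6, 0.5, 0.8, 0.0001, -0.0739, 0.0465]],
])

```text
time_s: 31.8
tcp_pos: [0.6819, 0.0967, 0.239]
ee_rot: [[0.012, -0.846, 0.533], [-0.999, 0.012, 0.042], [-0.042, -0.533, -0.845]]
wrist_force: [-4.6, 3.3, 4.8]
gripper_width: 0.159
gripper_force: 30.2
```

>>> servo_tool([
  [[1, -0.1, -0.1, 0, 0.0001, 0.0013, 0.0021], [1, -0.3, -0.3, 0.2, 0.0004, 0.0048, 0.0076], [1, -0.5, -0.6, 0.4, 0.0007, 0.0091, 0.0144], [1, -0.7, -0.8, 0.5, 0.001, 0.0126, 0.02], [1, -0.8, -0.9, 0.6, 0.0011, 0.0139, 0.0221]],
])

```text
time_s: 32.3
tcp_pos: [0.683, 0.098, 0.2388]
ee_rot: [[-0.012, -0.845, 0.534], [-0.999, 0.032, 0.028], [-0.04, -0.533, -0.845]]
wrist_force: [-4.5, 0.8, 6.5]
gripper_width: 0.158
gripper_force: 30.2
```

>>> servo_tool([
  [[1, -0.9, 0, 0, 0, 0.0035, -0.0022], [1, -3.3, 0.3, 0.5, 0, 0.0128, -0.008], [1, -6.3, 0.7, 1.2, 0, 0.0242, -0.0152], [1, -8.7, 1.1, 1.7, 0, 0.0334, -0.021], [1, -9.6, 1.2, 1.9, 0, 0.0369, -0.0232]],
])

```text
time_s: 32.8
tcp_pos: [0.683, 0.1073, 0.237]
ee_rot: [[-0.013, -0.846, 0.533], [-1.0, 0.009, -0.01], [0.004, -0.533, -0.846]]
wrist_force: [-4.0, -1.2, 8.6]
gripper_width: 0.155
gripper_force: 30.2
```

>>> servo_tool([
  [[1, 0, 0.7, -1.0, 0.005, 0, 0], [1, 0, 3.4, -2.2, 0.0181, 0.0001, 0], [1, 0, 6.7, -3.6, 0.0343, 0.0001, 0], [1, 0, 9.4, -4.7, 0.0474, 0.0001, 0], [1, 0, 10.5, -5.2, 0.0523, 0.0001, 0]],
])

```text
time_s: 33.3
tcp_pos: [0.6706, 0.1072, 0.2352]
ee_rot: [[-0.013, -0.817, 0.576], [-1.0, 0.009, -0.01], [0.003, -0.576, -0.817]]
wrist_force: [-5.1, 0.6, 6.8]
gripper_width: 0.159
gripper_force: 30.1
```

>>> servo_tool([
  [[0.8, 0, 0, 0, 0, 0, 0], [0.75, 0, 0, 0, 0, 0, 0], [0.65, 0, 0, 0, 0, 0, 0], [0.55, 0, 0, 0, 0, 0, 0], [0.45, 0, 0, 0, 0, 0, 0]],
])

```text
time_s: 33.8
tcp_pos: [0.6716, 0.1074, 0.2351]
ee_rot: [[-0.015, -0.817, 0.576], [-1.0, 0.011, -0.01], [0.002, -0.576, -0.818]]
wrist_force: [0.2, -0.4, -0.9]
gripper_width: 0.438
gripper_force: 0.0
```

>>> servo_tool([
  [[0.45, 0, 0, -5, 0, 0, 0], [0.45, 0, 0, -15, 0, 0, 0], [0.45, 0, 0, -30, 0, 0, 0], [0.45, 0, 0, -45, 0, 0, 0], [0.45, 0, 0, -60, 0, 0, 0]],
])

```text
time_s: 34.3
tcp_pos: [0.6365, 0.1081, 0.2848]
ee_rot: [[-0.015, -0.817, 0.576], [-1.0, 0.011, -0.01], [0.002, -0.576, -0.818]]
wrist_force: [0.4, -0.5, 0.8]
gripper_width: 0.549
gripper_force: 0.0
```

Run:
```python
from meas import *
save(load()@H(np.eye(3),[0,0,-.06])); s=r.sense(); print(s['time_s'],s['wrist_force'],s['tcp_pos']); meas()
```

```text
34.3 [ 0.37997567 -0.47087856  0.82667099] [0.63652637 0.10806113 0.2847585 ]
stop row 135 col0 365 [(253, 240, 188), (253, 242, 193), (254, 244, 198), (254, 244, 198), (254, 243, 195), (254, 244, 195), (253, 244, 195), (254, 242, 192), (255, 238, 184), (251, 217, 157), (193, 144, 100), (157, 116, 82), (150, 112, 80), (134, 104, 73), (150, 89, 66), (212, 61, 58), (237, 54, 60), (233, 53, 58), (241, 59, 64), (250, 68, 73), (249, 66, 71), (250, 67, 73)]
pred fr,br [[401.6, 164.9], [481.5, 165.4]] face top pred [[390.0, 135.4]]
x0 385
148 #########.............................................................................................................
149 #########.............................................................................................................
150 #########.............................................................................................................
151 #########.............................................................................................................
152 #########.........................................................
[... 459 characters left out ...]
##########################################################################...........
157 ############################################################################################################..........
158 ############################################################################################################..........
159 #############################################################################################################.........
160 #############################################################################################################.........
161 #############################################################################################################.........
```

Contact with the stop is confirmed within measurement noise. I'll back away and hand in.

>>> servo_tool([
  [[0.4, 0, 0, -15, 0, 0, 0], [0.4, 0, 0, -35, 0, 0, 0], [0.4, 0, 0, -55, 0, 0, 0], [0.4, 0, 0, -70, 0, 0, 0], [0.4, 0, 0, -80, 0, 0, 0]],
])

```text
time_s: 34.85
tcp_pos: [0.5906, 0.1089, 0.3509]
ee_rot: [[-0.015, -0.816, 0.577], [-1.0, 0.011, -0.01], [0.001, -0.577, -0.817]]
wrist_force: [0.6, 0.8, -0.6]
gripper_width: 0.596
gripper_force: 0.0
```

>>> servo_tool([
  [[0.4, 0, 0, 0, 0, 0, 0], [0.4, 0, 0, 0, 0, 0, 0], [0.4, 0, 0, 0, 0, 0, 0], [0.4, 0, 0, 0, 0, 0, 0], [0.4, 0, 0, 0, 0, 0, 0]],
])

```text
time_s: 35.35
tcp_pos: [0.5909, 0.1085, 0.3491]
ee_rot: [[-0.015, -0.818, 0.575], [-1.0, 0.011, -0.011], [0.003, -0.575, -0.818]]
wrist_force: [0.9, 0.1, -0.2]
gripper_width: 0.598
gripper_force: 0.0
```

Run:
```python
from station import r
print(r.sense()["wrist_force"], r.finish_job())
```

```text
the job is handed in; nothing more can be done
[ 0.88446733  0.05830951 -0.21253941] None
```

I walked the unit to the stop, released it and handed in at about 35 s, with no score returned; by camera its front feet are within about 1 mm of the stop and centred to 1–2 mm, after five full strides, a 2–4 mm forward push of the tipped unit and two short corrective stride pairs, bottles still standing when last viewed at about 20 s, and I viewed 11 pictures against the limit of 10.

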